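# Sort intake manifolds for warp with a straightedge

### The arm

A 6-joint arm with a two-finger parallel gripper is mounted at the origin on the work surface. World frame = base frame: x ahead of the robot, y to its left, z up, the work surface at z = 0. Lengths are in m, angles in rad, forces in N, time in s.
With the tool pointing down it reaches from about 0.375 to 0.975 m from the base axis. Payload 3.8 kg.
Tool frame: the origin (TCP) lies between the finger pads; the fingertips stand 25 mm ahead of it and the grasp point (between the pads) lies 6 mm ahead of it (ctrl.tip_reach is the z of the fingertips in the tool frame, in m); z points along the fingers, y is the line along which they close (so a half turn about z gives the same grasp; the last joint's range is limited). The gripper opens to 88 mm and grips with 3 to 60 N. Pads are 18 mm wide; open, the fingers measure 123 mm over their backs; the gripper's body (75 mm by 187 mm) begins 45 mm behind the grasp point.
Start: joints at [-1.266, 0.264, 1.604, -0, 1.274, -0.037], TCP at [0.226, -0.636, 0.264] pointing down, gripper open.
Joint ranges: [-2.63, 2.63], [-0.94, 2.18], [0.31, 2.57], [-1.31, 4.45], [0, 2.66], [-2.55, 2.55]. Speed limits (rad/s): [2.57, 2.57, 3.14, 3.14, 3.14, 3.14].

### API

Orientations are given as a unit quaternion [x, y, z, w].
In Python, from cell import ctrl gives the robot as it stands.
- The arm moves only by the tool drive_tool, never from a script. Its arguments are lists of equal length, an entry for each row: "offset": the shift along the tool's x, y, z in mm, a list of three; "rot": the turn, a rotation vector about the tool's x, y, z in rad, a list of three. A call has 1 to 5 rows; each row shifts and turns the commanded pose from where the row before left it, along the tool's axes as they then stand; what a row does not reach is not made up. A row lasts 1/10 s, in which the tool goes at most 50 mm and 8.59 degrees, less where a joint would pass 70% of its speed; a pose out of reach is approached as far as the arm can. A call with a gripper value outside its range is refused whole. "grip" is the opening, from 0 (shut) to 1 (fully open), set as the call begins (left out, the last holds). The fingers move at their own pace and stop on an object; "newtons" is the grip in N (left out, the last holds). Time passes only in rows, so rows that do not move let the fingers close. It gives the time, the measured TCP pose, the force, the opening and the grip force at its end, in the units of the state.
- ctrl.sense(): the state, without advancing time (a new reading comes with each control period).
- ctrl.capture(name): name is "scene" or "top"; returns a dict with "pixels" (400x640x3 uint8, red, green, blue), "mtx" (3x3 intrinsics, pixels), "xyz" and "attitude" of the camera in the world. Camera axes: x right, y down, z forward; pixel columns grow to the right and rows downward; lengths in m; the calibration is good to about 2 mm. A picture is of the moment at which its call begins. There is no depth.
- ctrl.close_job(): hands the job in; it is judged then, once.
The state is a dict: "time_s": time; "joints": joint angles; "qd": joint speeds; "joint_efforts": joint torques, N m; "eef_pos": TCP position; "orientation": TCP orientation; "wrist_force": force on the tool from outside, world axes, zero at the start; "wrist_torque": the same for the moment, N m; "gripper_width": finger opening in m; "gripper_force": force on a finger pad.
Only numpy, scipy, OpenCV 4.12 (cv2) and the standard library are available. Lean on these libraries where they do the work, as an engineer would, in place of code of your own. Each camera call takes 0.05 s, during which the arm holds its last target. There are 200 camera calls.

### The job

Check the twin-port intake manifolds on the bench for warp, one after another in the order of the red dots on their lugs (one dot first): lay the straightedge lengthways along the middle of the upturned gasket face and press it down, first at the end with the dots, then at the other end, to find out whether it rocks. Stand each manifold that lets the straightedge lie still on its feet, face up, in the sloped dark tray, and put each one on which it rocks into the green crate. At the end the straightedge must lie back in both notches of its wooden rest; leave the tools and the other things on the bench alone.

Things in the scene. Friction and masses are not known exactly. Their poses are not given: they have to be found in the camera images.
- manifold_1p: Aluminium twin-port intake manifold, one red dot, 0.28 kg. Flange 150 (x) by 50 (y) by 10 mm, gasket face up, top 32 mm over the underside; two 28 mm ports on the centre line. Below, two stubs with round feet 50 mm across at x = +42 and -42 mm: grasp at the middle, across the 50 mm width. Origin: centre of the underside, z up through the face. All six are alike but for dots and warp.
- manifold_1q: A second manifold with one red dot, as manifold_1p. Of each pair p and q one is flat, one bowed, and only one is on the bench, the other absent. The dots (9 mm) are on a flat cable lug, 40 by 20 mm, its top 26 mm up, that sticks out on the +y side near the +x end: x = +28 to +68 mm, y = +24 to +44 mm.
- manifold_2p: Manifold with two red dots; shape as manifold_1p. A flat face is 32 mm up all over: the straightedge lies still and level on it and both its ends press at the same height.
- manifold_2q: A second one with two red dots. A bowed face (any pair) is 33.5 mm up in the middle and 30 mm at the ends, a low ridge across the width, hard to see: the straightedge lies on one half, tilted 0.047 rad, and tips over to the other half when its raised end is pressed (5 mm at 55 mm from the middle, 0.09 rad in all).
- manifold_3p: Manifold with three red dots; shape as manifold_1p. Sometimes neither of this pair is on the bench.
- manifold_3q: A second one with three red dots; shape as manifold_1p, flat or bowed. Sometimes neither of this pair is on the bench.
- straightedge: Straightedge, a steel-grey beam of I section 150 mm long (x), 18 mm wide (y), 26 mm high (z), 0.25 kg, with a black grip 46 mm long round its middle, as wide as the beam. Origin: centre of its underside; z up, x along it. It is the same either way round.
- rest_top (a point): Wooden rest for the straightedge, fixed: two narrow posts (12 mm) 45 mm each side of the middle along x, each with a flared notch, 24 mm wide at the bottom, 31 mm at the mouth, 14 mm deep. This point: midway between them, level with the notch bottoms, 45 mm over the bench; x along the straightedge's place (either way round), z up. The straightedge's origin comes to lie here.
- tray_floor (a point): The dark sheet-steel tray, fixed, its floor sloped by 15 degrees (0.262 rad) and facing the robot: inside 210 mm along the slope (x, rising away from the robot), 310 mm across (y), black lining, with a rim 14 mm high all round. This point: centre of the inner floor, 46 mm above the bench; z square to the floor. Manifolds stand on it by friction.
- crate: Shallow green plastic crate, open at the top, loose, 1.0 kg: 310 mm long (x), 210 mm wide (y), 60 mm high, walls and floor 6 mm thick. Origin: centre of its underside; z up.
- screwdriver: Red-handled screwdriver, 200 mm long, lying on the bench; origin under its middle. Not to be disturbed.
- wrench: Steel spanner, 180 mm long, lying on the bench; origin under its middle. Not to be disturbed.
- hammer: Black-handled hammer, 260 mm long, lying on the bench; origin under its middle. Not to be disturbed.
- grease_tin: Yellow grease tin, 60 mm across and 42 mm high, sometimes absent; origin under its middle. Not to be disturbed.
- oil_bottle: Dark green glass bottle, 66 mm across and 190 mm high, upright; origin under its middle. Not to be disturbed.
There are look-alikes about, which are no part of the job. What is shaped like the manifold_2p but purple is not meant.

How it is judged:
On the way, in this order (a step that is already met when the one before it is completed fails the run):
1. with the straightedge lying lengthways on the manifold with one dot, it is pressed down at the end with the dots (((contact force between straightedge and manifold_1p above 5 N and x of the grasp point in the frame of manifold_1p above 0.04 m and angle between the x axis of straightedge and the x axis of manifold_1p, either way round below 0.2 rad and y of straightedge in the frame of manifold_1p between -0.02 and 0.02 m and x of straightedge in the frame of manifold_1p between -0.03 and 0.03 m) or (contact force between straightedge and manifold_1q above 5 N and x of the grasp point in the frame of manifold_1q above 0.04 m and angle between the x axis of straightedge and the x axis of manifold_1q, either way round below 0.2 rad and y of straightedge in the frame of manifold_1q between -0.02 and 0.02 m and x of straightedge in the frame of manifold_1q between -0.03 and 0.03 m))), for 0.2 s.
2. with the straightedge lying lengthways on the manifold with one dot, it is pressed down at its other end (((contact force between straightedge and manifold_1p above 5 N and x of the grasp point in the frame of manifold_1p below -0.04 m and angle between the x axis of straightedge and the x axis of manifold_1p, either way round below 0.2 rad and y of straightedge in the frame of manifold_1p between -0.02 and 0.02 m and x of straightedge in the frame of manifold_1p between -0.03 and 0.03 m) or (contact force between straightedge and manifold_1q above 5 N and x of the grasp point in the frame of manifold_1q below -0.04 m and angle between the x axis of straightedge and the x axis of manifold_1q, either way round below 0.2 rad and y of straightedge in the frame of manifold_1q between -0.02 and 0.02 m and x of straightedge in the frame of manifold_1q between -0.03 and 0.03 m))), for 0.2 s.
3. with the straightedge lying lengthways on the manifold with two dots, it is pressed down at the end with the dots (((contact force between straightedge and manifold_2p above 5 N and x of the grasp point in the frame of manifold_2p above 0.04 m and angle between the x axis of straightedge and the x axis of manifold_2p, either way round below 0.2 rad and y of straightedge in the frame of manifold_2p between -0.02 and 0.02 m and x of straightedge in the frame of manifold_2p between -0.03 and 0.03 m) or (contact force between straightedge and manifold_2q above 5 N and x of the grasp point in the frame of manifold_2q above 0.04 m and angle between the x axis of straightedge and the x axis of manifold_2q, either way round below 0.2 rad and y of straightedge in the frame of manifold_2q between -0.02 and 0.02 m and x of straightedge in the frame of manifold_2q between -0.03 and 0.03 m))), for 0.2 s.
4. with the straightedge lying lengthways on the manifold with two dots, it is pressed down at its other end (((contact force between straightedge and manifold_2p above 5 N and x of the grasp point in the frame of manifold_2p below -0.04 m and angle between the x axis of straightedge and the x axis of manifold_2p, either way round below 0.2 rad and y of straightedge in the frame of manifold_2p between -0.02 and 0.02 m and x of straightedge in the frame of manifold_2p between -0.03 and 0.03 m) or (contact force between straightedge and manifold_2q above 5 N and x of the grasp point in the frame of manifold_2q below -0.04 m and angle between the x axis of straightedge and the x axis of manifold_2q, either way round below 0.2 rad and y of straightedge in the frame of manifold_2q between -0.02 and 0.02 m and x of straightedge in the frame of manifold_2q between -0.03 and 0.03 m))), for 0.2 s.
5. with the straightedge lying lengthways on the manifold with three dots, it is pressed down at the end with the dots (((contact force between straightedge and manifold_3p above 5 N and x of the grasp point in the frame of manifold_3p above 0.04 m and angle between the x axis of straightedge and the x axis of manifold_3p, either way round below 0.2 rad and y of straightedge in the frame of manifold_3p between -0.02 and 0.02 m and x of straightedge in the frame of manifold_3p between -0.03 and 0.03 m) or (contact force between straightedge and manifold_3q above 5 N and x of the grasp point in the frame of manifold_3q above 0.04 m and angle between the x axis of straightedge and the x axis of manifold_3q, either way round below 0.2 rad and y of straightedge in the frame of manifold_3q between -0.02 and 0.02 m and x of straightedge in the frame of manifold_3q between -0.03 and 0.03 m))), for 0.2 s.
6. with the straightedge lying lengthways on the manifold with three dots, it is pressed down at its other end (((contact force between straightedge and manifold_3p above 5 N and x of the grasp point in the frame of manifold_3p below -0.04 m and angle between the x axis of straightedge and the x axis of manifold_3p, either way round below 0.2 rad and y of straightedge in the frame of manifold_3p between -0.02 and 0.02 m and x of straightedge in the frame of manifold_3p between -0.03 and 0.03 m) or (contact force between straightedge and manifold_3q above 5 N and x of the grasp point in the frame of manifold_3q below -0.04 m and angle between the x axis of straightedge and the x axis of manifold_3q, either way round below 0.2 rad and y of straightedge in the frame of manifold_3q between -0.02 and 0.02 m and x of straightedge in the frame of manifold_3q between -0.03 and 0.03 m))), for 0.2 s.
At the end, for the whole second after the job is handed in: Flat manifolds stand face up in the sloped tray (feet within 8 mm of its floor, within 7 degrees of square to it), bowed ones are in the upright crate, the straightedge is in its rest (20 mm along, 6 mm across, 4 mm in height); all at rest (x of manifold_1p in the frame of tray_floor between -0.095 and 0.095 m and y of manifold_1p in the frame of tray_floor between -0.145 and 0.145 m and z of manifold_1p in the frame of tray_floor between -0.008 and 0.008 m and angle between the z axis of each of manifold_1p, manifold_2q, manifold_3p and the z axis of tray_floor, either way round below 0.12 rad and angle between each of manifold_1p, manifold_2q, manifold_3p's own z axis and vertical below 0.6 rad and linear speed of each of manifold_1p, manifold_2q, manifold_3p, manifold_1q, manifold_2p, manifold_3q, straightedge below 0.02 m/s and x of manifold_2q in the frame of tray_floor between -0.095 and 0.095 m and y of manifold_2q in the frame of tray_floor between -0.145 and 0.145 m and z of manifold_2q in the frame of tray_floor between -0.008 and 0.008 m and x of manifold_3p in the frame of tray_floor between -0.095 and 0.095 m and y of manifold_3p in the frame of tray_floor between -0.145 and 0.145 m and z of manifold_3p in the frame of tray_floor between -0.008 and 0.008 m and x of manifold_1q in the frame of crate between -0.15 and 0.15 m and y of manifold_1q in the frame of crate between -0.1 and 0.1 m and z of manifold_1q in the frame of crate between 0 and 0.075 m and x of manifold_2p in the frame of crate between -0.15 and 0.15 m and y of manifold_2p in the frame of crate between -0.1 and 0.1 m and z of manifold_2p in the frame of crate between 0 and 0.075 m and x of manifold_3q in the frame of crate between -0.15 and 0.15 m and y of manifold_3q in the frame of crate between -0.1 and 0.1 m and z of manifold_3q in the frame of crate between 0 and 0.075 m and x of straightedge in the frame of rest_top between -0.02 and 0.02 m and y of straightedge in the frame of rest_top between -0.006 and 0.006 m and z of straightedge in the frame of rest_top between -0.004 and 0.004 m and angle between the x axis of straightedge and the x axis of rest_top, either way round below 0.08 rad and angle between crate's own z axis and vertical below 0.1 rad); the robot touches nothing.
It fails at once if a tool or another bystander is shifted by more than 6 cm, or the bottle is tipped (distance of any of screwdriver, wrench, hammer, grease_tin, oil_bottle from where it was at the start of the episode above 0.06 m or angle between oil_bottle's own z axis and vertical above 0.5 rad).
Of manifold_1p, manifold_1q only 1 to 1 are there at a start; the rules pass over those that are not, and their reading is None.
Of manifold_2p, manifold_2q only 1 to 1 are there at a start; the rules pass over those that are not, and their reading is None.
Of manifold_3p, manifold_3q, grease_tin only 1 to 1 are there at a start; the rules pass over those that are not, and their reading is None.
At some moment in a run one of manifold_1p, manifold_1q, manifold_2p, manifold_2q, manifold_3p, manifold_3q, crate may be knocked a few centimetres aside while the robot is not near it.
It also fails if it takes over 210 s, if anything falls off the work surface, if the arm or the gripper's body presses on something with over 40 N, if the wrist force passes 120 N, or if a joint passes its speed limit or range.

## Working session

There is one attempt and no reset: what is moved stays moved. The work goes in short steps, Python scripts to look and compute and a tool call to move; the robot and the scene stay as the last step left them, time stands still between calls to the robot, and variables do not carry over. Pictures are saved under pics/ and viewed, at most 14 in all, crops included, and the job is handed in when it is done.

Besides the shell and the picture viewer there is one more tool, called after ">>>" as name(argument=value, ...) on one line, values as JSON. drive_tool: Moves the arm, as the interface text tells. Its arguments: {"type":"object","properties":{"offset":{"type":"array"},"rot":{"type":"array"},"grip":{"type":"number"},"newtons":{"type":"number"}},"required":["offset","rot"]}

```bash
ls; mkdir -p pics; cat > h.py <<'E'
from cell import ctrl
import numpy as np, cv2
from scipy.spatial.transform import Rotation as R
def cap(n,f=None):
    c=ctrl.capture(n)
    if f: cv2.imwrite('pics/'+f,c['pixels'][:,:,::-1])
    return c
def px2w(c,u,v,z):
    K=np.array(c['mtx']);Rm=R.from_quat(c['attitude']).as_matrix() if np.size(c['attitude'])==4 else np.array(c['attitude'])
    d=Rm@np.linalg.solve(K,[u,v,1.]);p=np.array(c['xyz']);return p+d*(z-p[2])/d[2]
def w2px(c,P):
    Rm=R.from_quat(c['attitude']).as_matrix() if np.size(c['attitude'])==4 else np.array(c['attitude'])
    q=np.array(c['mtx'])@(Rm.T@(np.array(P)-np.array(c['xyz'])));return q[:2]/q[2]
E
python3 - <<'E'
from h import *
for n in('scene','top'):
    c=cap(n,n+'0.png');print(n,c['mtx'],c['xyz'],c['attitude'])
print(ctrl.sense())
E
```

```text
pics
scene [[439.1268942    0.         317.0426293 ]
 [  0.         439.1268942  199.14123623]
 [  0.           0.           1.        ]] [1.04376301 0.51573323 1.03921248] [ 0.41139535  0.85944546 -0.27384388 -0.13083155]
top [[436.9732074    0.         327.17436817]
 [  0.         436.9732074  201.14567219]
 [  0.           0.           1.        ]] [0.40042284 0.07546613 1.31262697] [-0.69869691  0.71366429 -0.03197136  0.03851941]
{'time_s': 0.1, 'joints': array([-1.26587318e+00,  2.64684357e-01,  1.60523968e+00,  9.80700493e-07,
        1.27367961e+00, -3.69104963e-02]), 'qd': array([-1.40823222e-03,  5.26447068e-04, -5.91148482e-03,  6.74315709e-04,
        1.82301756e-04,  9.46234662e-07]), 'joint_efforts': array([-1.20666296e-04, -5.03617001e+01, -3.58073008e+01,  7.31212087e-02,
        2.32890883e-02, -7.37412120e-05]), 'eef_pos': array([ 0.2260855 , -0.6353873 ,  0.26250682]), 'orientation': array([ 9.85428769e-01,  1.70085654e-01, -1.33875526e-04, -9.96544956e-04]), 'wrist_force': array([-0.09798505,  0.38378356,  0.1272198 ]), 'wrist_torque': array([0.02137748, 0.03729327, 0.00067456]), 'gripper_force': 0.0, 'gripper_width': 0.08814501665678284}
```

View pics/top0.png

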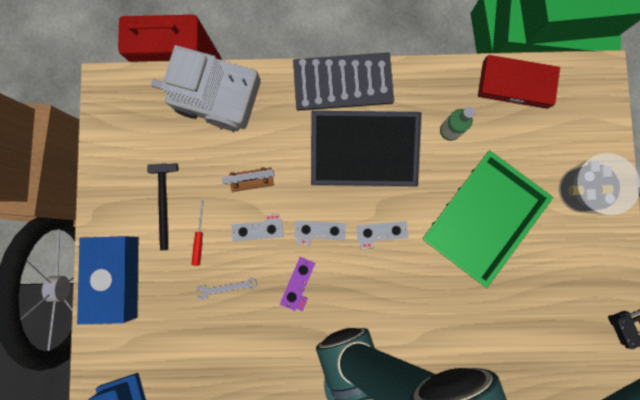

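View pics/scene0.png

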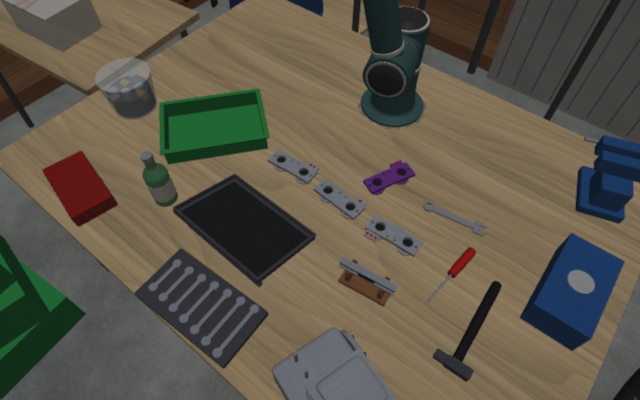

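```bash
python3 - <<'E'
import cv2,numpy as np
a=cv2.imread('pics/top0.png')[155:265,215:415];b=cv2.imread('pics/scene0.png')[145:310,260:430]
a=cv2.resize(a,None,fx=4,fy=4,interpolation=cv2.INTER_CUBIC)
cv2.imwrite('pics/crop0.png',a)
E
```

```text
(no output)
```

View pics/crop0.png

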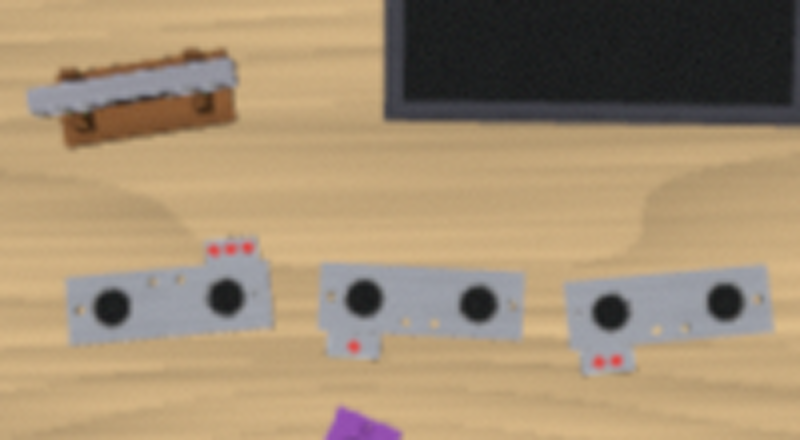

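```bash
cat >> h.py <<'E'
def ports(c,box,z=0.032):
    """dark hole centroids in box (u0,v0,u1,v1)->world"""
    u0,v0,u1,v1=box
    g=c['pixels'][v0:v1,u0:u1].max(2);g=cv2.resize(g,None,fx=8,fy=8,interpolation=cv2.INTER_CUBIC)
    n,l,s,ce=cv2.connectedComponentsWithStats((g<75).astype(np.uint8))
    o=[(s[i,4]/64,(ce[i]+.5)/8-.5+[u0,v0]) for i in range(1,n) if s[i,4]/64>15]
    return [(round(a),p.round(1),px2w(c,*p,z).round(4)) for a,p in o]
def red(c,box,z=0.026):
    u0,v0,u1,v1=box;p=c['pixels'][v0:v1,u0:u1].astype(int)
    m=(p[:,:,0]>p[:,:,1]+60)&(p[:,:,0]>p[:,:,2]+50);v,u=np.nonzero(m)
    return px2w(c,u.mean()+u0,v.mean()+v0,z).round(4)
def edge(c,pts,z): return [px2w(c,*p,z).round(4) for p in pts]
E
python3 - <<'E'
from h import *
t=cap('top');s=cap('scene')
T={'3':(225,212,286,246),'1':(290,212,350,248),'2':(352,212,412,252)}
for k,b in T.items(): print(k,ports(t,b),red(t,b))
S={'3':(360,212,428,258),'1':(312,172,370,222),'2':(262,145,324,188)}
for k,b in S.items(): print('S',k,ports(s,b),red(s,b))
print('edge top',edge(t,[(223,180.5),(274,173)],.071))
print('edge scene',edge(s,[(341,261),(395,290)],.071))
print('tray rim outer',edge(t,[(312,111),(420,112),(420,186),(312,184)],.06))
print('crate',edge(t,[(489,151.5),(552,197),(487,287),(424,239)],.06))
E
```

```text
3 [(53, array([271.1, 228.9]), array([0.4506, 0.2521, 0.032 ])), (56, array([242.5, 231.4]), array([0.4449, 0.3359, 0.032 ]))] [0.4861 0.2508 0.026 ]
1 [(56, array([305.6, 229.1]), array([0.4478, 0.151 , 0.032 ])), (56, array([334.1, 230.6]), array([0.4417, 0.0675, 0.032 ]))] [0.4125 0.1594 0.026 ]
2 [(57, array([395.8, 230.1]), array([ 0.4395, -0.1128,  0.032 ])), (54, array([367.2, 232.6]), array([ 0.4338, -0.0289,  0.032 ]))] [ 0.3978 -0.0265  0.026 ]
S 3 [(67, array([379.8, 226.2]), array([0.4516, 0.2552, 0.032 ])), (42, array([397.1, 246. ]), array([0.4735, 0.3246, 0.032 ])), (75, array([407.4, 241.7]), array([0.4459, 0.3387, 0.032 ]))] [0.4857 0.2498 0.026 ]
S 1 [(57, array([327.7, 189.5]), array([0.4426, 0.07  , 0.032 ])), (46, array([334.1, 204.7]), array([0.4728, 0.1164, 0.032 ])), (61, array([350., 206.]), array([0.4488, 0.1535, 0.032 ]))] [0.4131 0.1611 0.026 ]
S 2 [(20, array([264.1, 146.4]), array([ 0.4352, -0.1838,  0.032 ])), (46, array([280.8, 158.9]), array([ 0.4407, -0.1104,  0.032 ])), (44, array([288.2, 171.8]), array([ 0.4643, -0.0604,  0.032 ])), (53, array([303.3, 171.3]), array([ 0.4352, -0.0269,  0.032 ]))] [ 0.3973 -0.0265  0.026 ]
edge top [array([0.591 , 0.3841, 0.071 ]), array([0.6095, 0.237 , 0.071 ])]
edge scene [array([0.6176, 0.2476, 0.071 ]), array([0.5987, 0.3926, 0.071 ])]
tray rim outer [array([0.7934, 0.1249, 0.06  ]), array([ 0.7828, -0.192 ,  0.06  ]), array([ 0.564 , -0.1829,  0.06  ]), array([0.5767, 0.1286, 0.06  ])]
crate [array([ 0.6605, -0.3869,  0.06  ]), array([ 0.5238, -0.5593,  0.06  ]), array([ 0.2733, -0.359 ,  0.06  ]), array([ 0.4115, -0.1879,  0.06  ])]
```

```bash
python3 - <<'E'
import cv2,numpy as np
a=cv2.imread('pics/top0.png')[160:196,215:285];b=cv2.imread('pics/scene0.png')[250:310,325:405]
a=cv2.resize(a,(700,360),interpolation=cv2.INTER_NEAREST);b=cv2.resize(b,(280,210),interpolation=cv2.INTER_NEAREST)
o=np.zeros((580,700,3),np.uint8);o[:360]=a;o[365:575,:280]=b;cv2.imwrite('pics/crop1.png',o)
E
```

```text
(no output)
```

View pics/crop1.png

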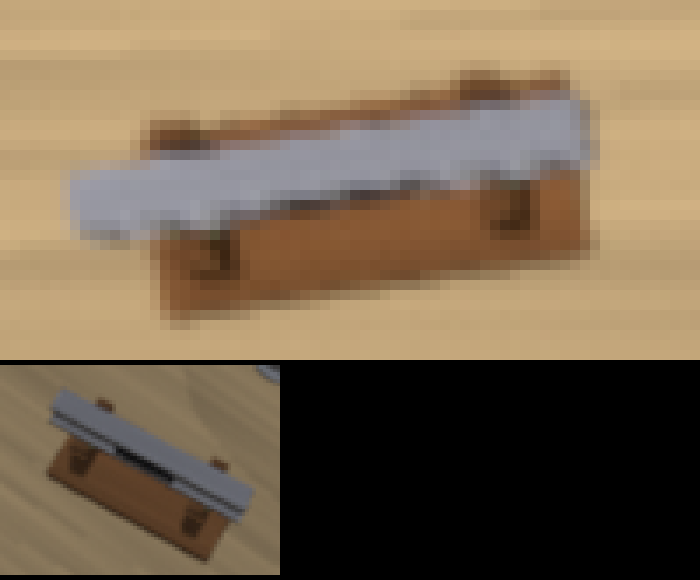

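```bash
cat >> h.py <<'E'
import json
def ori(yaw,tilt=0):
    # tool x along (cos yaw,sin yaw), z down; tilt about world Y: tool z leans to +x
    return R.from_euler('y',-tilt)*R.from_matrix(np.array([[np.cos(yaw),np.sin(yaw),0],[np.sin(yaw),-np.cos(yaw),0],[0,0,-1]]))
def plan(*wps,step=46,rs=.14):
    """wps: (x,y,z,yaw[,tilt]) of the GRASP point; prints rows in tool axes"""
    s=ctrl.sense();q=R.from_quat(s['orientation']);p=np.array(s['eef_pos']);rows=[]
    for w in wps:
        g=ori(*w[3:]);tp=np.array(w[:3])-g.apply([0,0,.006])
        rv=(q.inv()*g).as_rotvec();d=tp-p
        n=max(1,int(np.ceil(max(np.linalg.norm(d)*1000/step,np.linalg.norm(rv)/rs))))
        q0,p0=q,p
        for i in range(1,n+1):
            o=np.round(q.inv().apply(p0+d*i/n-p)*1000,1 if n==1 else 0)
            tq=q0*R.from_rotvec(rv*i/n);r=np.round((q.inv()*tq).as_rotvec(),3)
            p=p+q.apply(o/1000);q=q*R.from_rotvec(r);rows.append((o.tolist(),r.tolist()))
    print(len(rows))
    for i in range(0,len(rows),5):
        print(json.dumps([a for a,b in rows[i:i+5]]),json.dumps([b for a,b in rows[i:i+5]]))
def where():
    s=ctrl.sense();q=R.from_quat(s['orientation']);g=np.array(s['eef_pos'])+q.apply([0,0,.006]);x=q.apply([1,0,0])
    print('t',round(s['time_s'],2),'grasp',g.round(4),'yaw',round(np.arctan2(x[1],x[0]),4),'z',q.apply([0,0,1]).round(3),'F',s['wrist_force'].round(2),'M',s['wrist_torque'].round(2),'w',round(s['gripper_width'],4),'j',s['joints'].round(2))
    return g
E
python3 - <<'E'
from h import *
plan((.604,.314,.18,1.698))
t=cap('top');s=cap('scene')
# fit of straightedge: grey mask vs projected box
from scipy.optimize import minimize
from itertools import product
def mask(c,box):
    p=c['pixels'].astype(int);m=np.zeros(p.shape[:2],bool);u0,v0,u1,v1=box
    m[v0:v1,u0:u1]=((p[:,:,2]-p[:,:,0])>-8)[v0:v1,u0:u1];return m
M=[(t,mask(t,(215,160,285,196))),(s,mask(s,(330,252,402,300)))]
print([m.sum() for _,m in M])
def cost(a):
    x,y,w=a;r=0
    for c,m in M:
        P=[w2px(c,[x+i*.075*np.cos(w)-j*.009*np.sin(w),y+i*.075*np.sin(w)+j*.009*np.cos(w),z]) for i,j,z in product((-1,1),(-1,1),(.045,.071))]
        h=cv2.convexHull((np.array(P)*16+8).astype(np.int32));im=np.zeros(m.shape,np.uint8)
        big=np.zeros((1,),np.uint8);cv2.fillConvexPoly(im,h,255,cv2.LINE_AA,4);r+=abs(im/255.-m).sum()
    return r
print(minimize(cost,[.604,.314,1.698],method='Nelder-Mead',options=dict(initial_simplex=[[.604,.314,1.698],[.61,.314,1.698],[.604,.322,1.698],[.604,.314,1.75]])))
E
```

```text
23
[[29.0, -33.0, 3.0], [32.0, -32.0, 4.0], [33.0, -30.0, 3.0], [34.0, -27.0, 4.0], [37.0, -26.0, 3.0]] [[-0.0, -0.0, -0.059], [-0.0, -0.0, -0.059], [-0.0, -0.0, -0.059], [-0.0, -0.0, -0.059], [-0.0, -0.0, -0.059]]
[[37.0, -23.0, 3.0], [40.0, -22.0, 4.0], [40.0, -18.0, 3.0], [41.0, -17.0, 4.0], [42.0, -14.0, 3.0]] [[-0.0, -0.0, -0.059], [-0.0, -0.0, -0.059], [-0.0, -0.0, -0.059], [-0.0, -0.0, -0.059], [-0.0, -0.001, -0.059]]
[[43.0, -11.0, 3.0], [44.0, -9.0, 4.0], [44.0, -6.0, 3.0], [44.0, -4.0, 3.0], [44.0, -1.0, 4.0]] [[-0.0, 0.0, -0.059], [-0.001, 0.0, -0.059], [0.0, 0.0, -0.059], [0.0, 0.0, -0.058], [0.0, 0.0, -0.059]]
[[45.0, 1.0, 3.0], [44.0, 4.0, 3.0], [44.0, 7.0, 4.0], [43.0, 9.0, 3.0], [43.0, 12.0, 3.0]] [[0.0, 0.0, -0.059], [0.0, 0.0, -0.059], [0.0, 0.0, -0.059], [0.0, 0.0, -0.059], [-0.0, 0.0, -0.059]]
[[42.0, 15.0, 4.0], [41.0, 16.0, 3.0], [40.0, 20.0, 3.0]] [[-0.0, 0.0, -0.059], [-0.0, -0.0, -0.059], [-0.0, -0.0, -0.059]]
[np.int64(335), np.int64(637)]
       message: Optimization terminated successfully.
       success: True
        status: 0
           fun: 331.5960784313726
             x: [ 6.040e-01  3.138e-01  1.704e+00]
           nit: 27
          nfev: 68
 final_simplex: (array([[ 6.040e-01,  3.138e-01,  1.704e+00],
                       [ 6.040e-01,  3.138e-01,  1.704e+00],
                       [ 6.040e-01,  3.138e-01,  1.704e+00],
                       [ 6.040e-01,  3.138e-01,  1.704e+00]]), array([ 3.316e+02,  3.316e+02,  3.316e+02,  3.316e+02]))
```

>>> drive_tool(offset=[[29,-33,3],[32,-32,4],[33,-30,3],[34,-27,4],[37,-26,3]], rot=[[0,0,-0.059],[0,0,-0.059],[0,0,-0.059],[0,0,-0.059],[0,0,-0.059]], grip=0.7)

```text
time_s: 0.8
eef_pos: [0.3089, -0.4278, 0.2465]
orientation: [0.949, 0.314, 0.0, 0.0]
wrist_force: [1.1, 0.8, 0.2]
gripper_width: 0.0616
gripper_force: 0.0
```

>>> drive_tool(offset=[[37,-23,3],[40,-22,4],[40,-18,3],[41,-17,4],[42,-14,3]], rot=[[0,0,-0.059],[0,0,-0.059],[0,0,-0.059],[0,0,-0.059],[0,0,-0.059]])

```text
time_s: 1.3
eef_pos: [0.3904, -0.2215, 0.2298]
orientation: [0.893, 0.45, 0.0, 0.0]
wrist_force: [0.3, 0.5, -0.5]
gripper_width: 0.0617
gripper_force: 0.0
```

>>> drive_tool(offset=[[43,-11,3],[44,-9,4],[44,-6,3],[44,-4,3],[44,-1,4]], rot=[[0,0,-0.059],[0,0,-0.059],[0,0,-0.059],[0,0,-0.058],[0,0,-0.059]])

```text
time_s: 1.8
eef_pos: [0.4732, -0.0154, 0.2131]
orientation: [0.817, 0.576, 0.0, 0.0]
wrist_force: [0.7, -0.6, 1.2]
gripper_width: 0.0616
gripper_force: 0.0
```

>>> drive_tool(offset=[[45,1,3],[44,4,3],[44,7,4],[43,9,3],[43,12,3]], rot=[[0,0,-0.059],[0,0,-0.059],[0,0,-0.059],[0,0,-0.059],[0,0,-0.059]])

```text
time_s: 2.3
eef_pos: [0.5549, 0.1914, 0.1966]
orientation: [0.724, 0.69, 0.0, 0.0]
wrist_force: [0.0, -0.6, -0.5]
gripper_width: 0.0614
gripper_force: 0.0
```

>>> drive_tool(offset=[[42,15,4],[41,16,3],[40,20,3],[0,0,0]], rot=[[0,0,-0.059],[0,0,-0.059],[0,0,-0.059],[0,0,0]])

```text
time_s: 2.7
eef_pos: [0.6055, 0.3179, 0.1856]
orientation: [0.659, 0.752, 0.001, -0.0]
wrist_force: [-0.3, -0.2, -0.2]
gripper_width: 0.0614
gripper_force: 0.0
```

```bash
python3 - <<'E'
from h import *
where();plan((.604,.314,.10,1.7),(.604,.314,.067,1.7))
E
```

```text
t 2.7 grasp [0.6055 0.3179 0.1796] yaw 1.7024 z [ 0.     0.002 -1.   ] F [-0.31 -0.19 -0.24] M [-0.04 -0.1   0.02] w 0.0614 j [0.45 0.33 1.66 0.   1.14 0.31]
3
[[-2.0, -1.0, 40.0], [-2.0, -1.0, 40.0], [0.2, 0.0, 32.6]] [[0.0, -0.001, 0.001], [0.001, -0.001, 0.001], [-0.0, 0.0, 0.0]]
```

>>> drive_tool(offset=[[-2,-1,40],[-2,-1,40],[0,0,33],[0,0,0]], rot=[[0,0,0],[0,0,0],[0,0,0],[0,0,0]])

```text
time_s: 3.1
eef_pos: [0.5984, 0.306, 0.0676]
orientation: [0.661, 0.75, -0.005, -0.002]
wrist_force: [-0.7, -0.8, -0.7]
gripper_width: 0.0614
gripper_force: 0.0
```

>>> drive_tool(offset=[[0,0,0],[0,0,0],[0,0,0],[0,0,0],[0,0,0]], rot=[[0,0,0],[0,0,0],[0,0,0],[0,0,0],[0,0,0]], grip=0.0, newtons=10)

```text
time_s: 3.6
eef_pos: [0.6038, 0.3093, 0.0752]
orientation: [0.661, 0.751, 0.001, 0.0]
wrist_force: [-0.0, 0.4, 0.0]
gripper_width: 0.0237
gripper_force: 0.0
```

>>> drive_tool(offset=[[0,0,0],[0,0,0]], rot=[[0,0,0],[0,0,0]], newtons=25)

```text
time_s: 3.8
eef_pos: [0.6034, 0.3091, 0.0746]
orientation: [0.661, 0.751, 0.0, 0.0]
wrist_force: [-0.7, -0.2, 4.1]
gripper_width: 0.018
gripper_force: 25.0
```

```bash
python3 - <<'E'
from h import *
where();cap('scene','s1.png');cap('top','t1.png')
a=cv2.imread('pics/s1.png')[215:325,300:450];b=cv2.imread('pics/t1.png')[130:220,190:310]
o=np.zeros((590,600,3),np.uint8);o[:330,:450]=cv2.resize(a,None,fx=3,fy=3);o[335:560,:300]=cv2.resize(b,(300,225));cv2.imwrite('pics/g1.png',o)
E
```

```text
t 3.8 grasp [0.6034 0.3091 0.0686] yaw 1.6978 z [ 0.001  0.    -1.   ] F [-0.67 -0.16  4.13] M [-0.11  0.03  0.04] w 0.018 j [ 0.44  0.43  1.75 -0.    0.96  0.31]
```

View pics/g1.png

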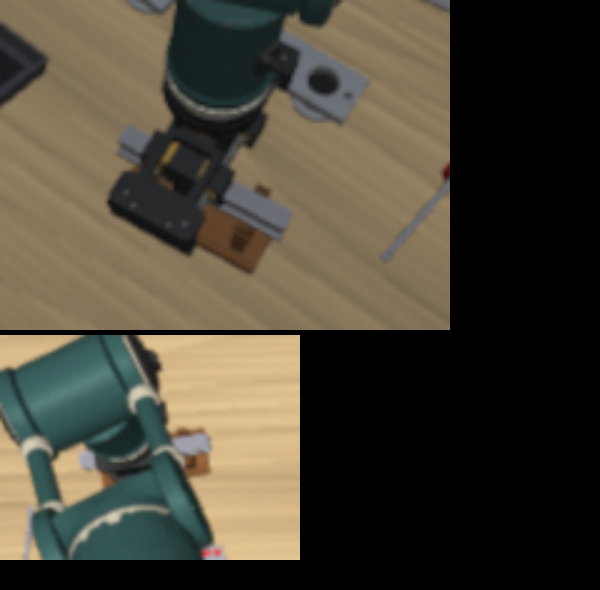

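```bash
python3 - <<'E'
from h import *
plan((.6034,.3091,.14,1.698),(.445,.1075,.14,1.498),(.445,.1075,.075,1.498),(.445,.1075,.060,1.498),step=42)
E
```

```text
12
[[-0.0, 0.0, -36.0], [-0.0, 0.0, -35.0], [-26.0, -26.0, -0.0], [-26.0, -25.0, -0.0], [-27.0, -25.0, -0.0]] [[0.0, -0.0, -0.0], [0.001, -0.0, -0.0], [-0.0, -0.0, 0.029], [-0.0, -0.0, 0.028], [-0.0, -0.0, 0.029]]
[[-28.0, -24.0, -0.0], [-29.0, -23.0, -0.0], [-29.0, -22.0, -0.0], [-30.0, -21.0, -0.0], [0.0, -0.0, 32.0]] [[-0.0, -0.0, 0.028], [-0.0, -0.0, 0.029], [-0.0, -0.0, 0.028], [-0.0, -0.0, 0.029], [-0.0, -0.0, -0.0]]
[[0.0, -0.0, 33.0], [0.4, -0.2, 14.6]] [[-0.0, -0.0, -0.0], [-0.0, -0.0, -0.0]]
```

>>> drive_tool(offset=[[0,0,-20],[0,0,-30],[0,0,-21],[0,0,0]], rot=[[0,0,0],[0,0,0],[0,0,0],[0,0,0]])

```text
time_s: 4.3
eef_pos: [0.6049, 0.3098, 0.1478]
orientation: [0.661, 0.751, 0.003, 0.001]
wrist_force: [0.6, -0.4, -1.2]
gripper_width: 0.0178
gripper_force: 25.0
```

>>> drive_tool(offset=[[-26,-26,0],[-26,-25,0],[-27,-25,0],[-28,-24,0],[-29,-23,0]], rot=[[0,0,0.029],[0,0,0.028],[0,0,0.029],[0,0,0.028],[0,0,0.029]])

```text
time_s: 4.8
eef_pos: [0.4872, 0.1632, 0.1422]
orientation: [0.713, 0.701, -0.002, -0.001]
wrist_force: [0.1, 0.4, -2.0]
gripper_width: 0.0179
gripper_force: 25.0
```

>>> drive_tool(offset=[[-29,-22,0],[-30,-21,0],[0,0,0],[0,0,0]], rot=[[0,0,0.028],[0,0,0.029],[0,0,0],[0,0,0]])

```text
time_s: 5.2
eef_pos: [0.4437, 0.1063, 0.1433]
orientation: [0.733, 0.68, -0.001, -0.001]
wrist_force: [0.5, 0.2, -2.2]
gripper_width: 0.0179
gripper_force: 25.0
```

```bash
python3 - <<'E'
from h import *
where();plan((.445,.1075,.075,1.498),(.445,.1075,.060,1.498))
cap('scene','s2.png');
a=cv2.imread('pics/s2.png')[130:310,240:440]
cv2.imwrite('pics/s2c.png',cv2.resize(a,None,fx=3,fy=3))
E
```

```text
t 5.2 grasp [0.4437 0.1063 0.1373] yaw 1.4965 z [-0.002 -0.    -1.   ] F [ 0.47  0.19 -2.23] M [-0.04 -0.07  0.07] w 0.0179 j [ 0.18 -0.04  2.18  0.    1.01  0.25]
3
[[1.0, 1.0, 31.0], [0.0, 0.0, 31.0], [0.3, 0.3, 15.2]] [[-0.001, 0.0, -0.001], [-0.001, 0.0, -0.0], [0.0, 0.0, -0.0]]
```

View pics/s2c.png

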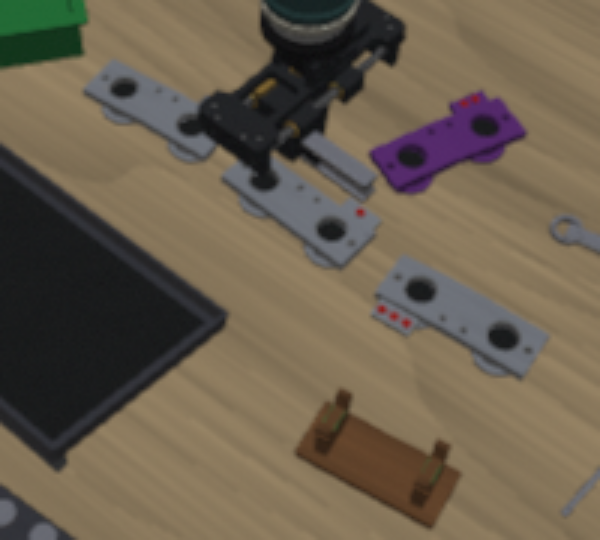

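>>> drive_tool(offset=[[1,1,31],[0,0,28],[0,0,10],[0,0,5],[0,0,0]], rot=[[0,0,0],[0,0,0],[0,0,0],[0,0,0],[0,0,0]])

```text
time_s: 5.75
eef_pos: [0.4462, 0.1082, 0.0704]
orientation: [0.732, 0.681, -0.0, -0.0]
wrist_force: [-1.5, -0.1, -2.8]
gripper_width: 0.0178
gripper_force: 25.0
```

>>> drive_tool(offset=[[0,0,2],[0,0,0]], rot=[[0,0,0],[0,0,0]])

```text
time_s: 5.95
eef_pos: [0.447, 0.1081, 0.0697]
orientation: [0.732, 0.681, 0.001, 0.001]
wrist_force: [0.4, 0.0, -3.8]
gripper_width: 0.018
gripper_force: 25.0
```

>>> drive_tool(offset=[[0,0,1],[0,0,0]], rot=[[0,0,0],[0,0,0]])

```text
time_s: 6.15
eef_pos: [0.4464, 0.1078, 0.0683]
orientation: [0.732, 0.681, 0.0, 0.0]
wrist_force: [0.2, 0.1, -3.2]
gripper_width: 0.0177
gripper_force: 25.0
```

```bash
python3 - <<'E'
from h import *
where()
E
```

```text
t 6.15 grasp [0.4464 0.1078 0.0623] yaw 1.4977 z [ 0.001  0.    -1.   ] F [ 0.23  0.07 -3.18] M [-0.03 -0.12 -0.03] w 0.0177 j [0.18 0.07 2.23 0.   0.84 0.26]
```

>>> drive_tool(offset=[[0,0,2],[0,0,2],[0,0,0]], rot=[[0,0,0],[0,0,0],[0,0,0]])

```text
time_s: 6.45
eef_pos: [0.4456, 0.1077, 0.0634]
orientation: [0.732, 0.681, -0.0, -0.0]
wrist_force: [-0.6, 1.0, -2.2]
gripper_width: 0.0181
gripper_force: 25.0
```

>>> drive_tool(offset=[[0,0,1],[0,0,0]], rot=[[0,0,0],[0,0,0]])

```text
time_s: 6.65
eef_pos: [0.4458, 0.1078, 0.0625]
orientation: [0.732, 0.681, -0.0, -0.0]
wrist_force: [-0.0, -0.4, -1.3]
gripper_width: 0.0177
gripper_force: 25.0
```

>>> drive_tool(offset=[[0,0,1],[0,0,0]], rot=[[0,0,0],[0,0,0]])

```text
time_s: 6.85
eef_pos: [0.446, 0.1078, 0.0617]
orientation: [0.732, 0.681, 0.0, 0.0]
wrist_force: [0.6, -0.6, -1.6]
gripper_width: 0.0178
gripper_force: 25.0
```

>>> drive_tool(offset=[[0,0,1],[0,0,0]], rot=[[0,0,0],[0,0,0]])

```text
time_s: 7.05
eef_pos: [0.4461, 0.1078, 0.0616]
orientation: [0.732, 0.681, -0.0, -0.0]
wrist_force: [-2.6, -0.1, 5.7]
gripper_width: 0.0177
gripper_force: 25.0
```

>>> drive_tool(offset=[[0,0,0],[0,0,0],[0,0,0],[0,0,0]], rot=[[0,0,0],[0,0,0],[0,0,0],[0,0,0]], grip=0.4)

```text
time_s: 7.45
eef_pos: [0.4461, 0.1078, 0.0607]
orientation: [0.732, 0.681, 0.0, 0.0]
wrist_force: [0.4, -0.3, 0.9]
gripper_width: 0.0356
gripper_force: 0.0
```

```bash
python3 - <<'E'
from h import *
g=where()
u=np.array([np.cos(1.498),np.sin(1.498)])
c=np.array([.4452,.1105]);a=c+.055*u
plan((g[0],g[1],.11,1.498),(a[0],a[1],.11,1.498),(a[0],a[1],.084,1.498))
E
```

```text
t 7.45 grasp [0.4461 0.1078 0.0547] yaw 1.4978 z [ 0.  0. -1.] F [ 0.41 -0.28  0.88] M [-0.05 -0.1  -0.01] w 0.0356 j [0.18 0.09 2.23 0.   0.82 0.26]
5
[[0.0, 0.0, -28.0], [0.0, 0.0, -27.0], [29.0, -1.0, -0.0], [29.0, -0.0, -0.0], [-0.4, -0.1, 25.7]] [[0.0, -0.0, -0.0], [0.0, -0.0, -0.0], [0.0, -0.0, -0.0], [0.0, -0.0, -0.0], [0.0, -0.0, -0.0]]
```

>>> drive_tool(offset=[[0,0,-28],[0,0,-27],[29,-1,0],[29,0,0],[0,0,0]], rot=[[0,0,0],[0,0,0],[0,0,0],[0,0,0],[0,0,0]], grip=0.4)

```text
time_s: 7.95
eef_pos: [0.45, 0.168, 0.1164]
orientation: [0.732, 0.682, 0.001, 0.0]
wrist_force: [-0.1, 0.1, -0.5]
gripper_width: 0.0351
gripper_force: 0.0
```

>>> drive_tool(offset=[[0,0,12],[0,0,8],[0,0,4],[0,0,0]], rot=[[0,0,0],[0,0,0],[0,0,0],[0,0,0]], grip=0.0)

```text
time_s: 8.35
eef_pos: [0.448, 0.1647, 0.0901]
orientation: [0.733, 0.68, -0.002, -0.001]
wrist_force: [-0.2, -0.4, -0.5]
gripper_width: 0.0054
gripper_force: 0.0
```

```bash
python3 - <<'E'
from h import *
where();cap('scene','s3.png')
a=cv2.imread('pics/s3.png')[160:230,290:390]
cv2.imwrite('pics/s3c.png',cv2.resize(a,None,fx=6,fy=6,interpolation=cv2.INTER_CUBIC))
E
```

```text
t 8.35 grasp [0.4479 0.1647 0.0841] yaw 1.4969 z [-0.003 -0.001 -1.   ] F [-0.22 -0.41 -0.48] M [-0.08 -0.06  0.05] w 0.0054 j [ 0.3   0.07  2.18 -0.    0.89  0.37]
```

View pics/s3c.png

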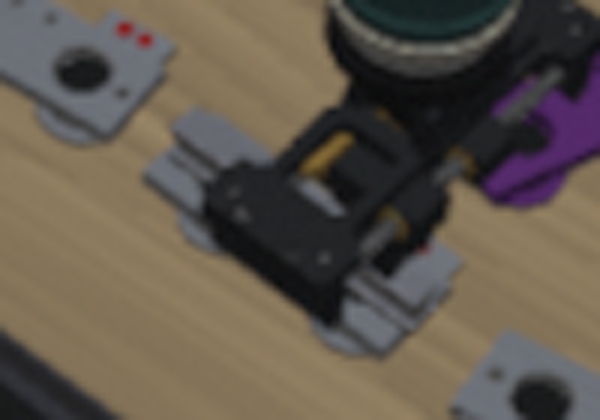

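>>> drive_tool(offset=[[0,0,2],[0,0,0]], rot=[[0,0,0],[0,0,0]])

```text
time_s: 8.6
eef_pos: [0.4493, 0.1655, 0.0897]
orientation: [0.733, 0.681, 0.0, 0.0]
wrist_force: [0.0, -0.2, -0.3]
gripper_width: 0.0006
gripper_force: 0.0
```

>>> drive_tool(offset=[[0,0,1],[0,0,0]], rot=[[0,0,0],[0,0,0]])

```text
time_s: 8.8
eef_pos: [0.4493, 0.1657, 0.0888]
orientation: [0.732, 0.681, 0.0, 0.0]
wrist_force: [-0.0, 0.0, -0.3]
gripper_width: 0.0002
gripper_force: 0.0
```

>>> drive_tool(offset=[[0,0,1],[0,0,0]], rot=[[0,0,0],[0,0,0]])

```text
time_s: 9.0
eef_pos: [0.4492, 0.1657, 0.0877]
orientation: [0.732, 0.681, -0.0, 0.0]
wrist_force: [0.1, -0.2, 0.0]
gripper_width: 0.0001
gripper_force: 0.0
```

>>> drive_tool(offset=[[0,0,1],[0,0,0]], rot=[[0,0,0],[0,0,0]])

```text
time_s: 9.2
eef_pos: [0.4491, 0.1657, 0.0866]
orientation: [0.732, 0.681, -0.0, -0.0]
wrist_force: [-0.6, -0.1, 0.4]
gripper_width: 0.0001
gripper_force: 0.0
```

>>> drive_tool(offset=[[0,0,1],[0,0,0]], rot=[[0,0,0],[0,0,0]])

```text
time_s: 9.4
eef_pos: [0.4491, 0.1657, 0.0856]
orientation: [0.732, 0.681, -0.0, -0.0]
wrist_force: [0.1, -0.1, 0.3]
gripper_width: 0.0006
gripper_force: 0.0
```

>>> drive_tool(offset=[[0,0,1],[0,0,0]], rot=[[0,0,0],[0,0,0]])

```text
time_s: 9.6
eef_pos: [0.4491, 0.1657, 0.0846]
orientation: [0.732, 0.681, -0.0, -0.0]
wrist_force: [-0.7, -0.6, 0.2]
gripper_width: 0.0007
gripper_force: 0.0
```

>>> drive_tool(offset=[[0,0,1],[0,0,0]], rot=[[0,0,0],[0,0,0]])

```text
time_s: 9.8
eef_pos: [0.4491, 0.1657, 0.0836]
orientation: [0.732, 0.681, -0.0, -0.0]
wrist_force: [0.4, -0.8, -0.4]
gripper_width: 0.0006
gripper_force: 0.0
```

>>> drive_tool(offset=[[0,0,1],[0,0,0]], rot=[[0,0,0],[0,0,0]])

```text
time_s: 10.0
eef_pos: [0.4493, 0.1657, 0.0834]
orientation: [0.732, 0.681, -0.0, -0.0]
wrist_force: [-2.3, -0.7, 5.6]
gripper_width: 0.0006
gripper_force: 2.9
```

>>> drive_tool(offset=[[0,0,0.5],[0,0,0]], rot=[[0,0,0],[0,0,0]])

```text
time_s: 10.2
eef_pos: [0.4493, 0.1657, 0.0834]
orientation: [0.732, 0.681, -0.0, -0.0]
wrist_force: [-2.8, -1.6, 8.5]
gripper_width: 0.0005
gripper_force: 4.7
```

>>> drive_tool(offset=[[0,0,0.5],[0,0,0]], rot=[[0,0,0],[0,0,0]])

```text
time_s: 10.4
eef_pos: [0.4494, 0.1658, 0.0834]
orientation: [0.732, 0.681, -0.0, -0.0]
wrist_force: [-5.3, -1.7, 12.2]
gripper_width: 0.0005
gripper_force: 6.5
```

>>> drive_tool(offset=[[0,0,0.5],[0,0,0]], rot=[[0,0,0],[0,0,0]])

```text
time_s: 10.6
eef_pos: [0.4496, 0.1658, 0.0834]
orientation: [0.732, 0.681, -0.0, 0.0]
wrist_force: [-6.4, -2.4, 16.6]
gripper_width: 0.0005
gripper_force: 8.3
```

>>> drive_tool(offset=[[0,0,-4],[0,0,-10],[-37,0,0],[-37,0,0],[-36,0,0]], rot=[[0,0,0],[0,0,0],[0,0,0],[0,0,0],[0,0,0]])

```text
time_s: 11.1
eef_pos: [0.4413, 0.0551, 0.0958]
orientation: [0.732, 0.681, 0.0, 0.0]
wrist_force: [0.1, -0.1, 0.0]
gripper_width: 0.0007
gripper_force: 0.0
```

>>> drive_tool(offset=[[0,0,3],[0,0,3],[0,0,0],[0,0,0]], rot=[[0,0,0],[0,0,0],[0,0,0],[0,0,0]])

```text
time_s: 11.5
eef_pos: [0.4412, 0.0569, 0.0891]
orientation: [0.732, 0.681, -0.0, -0.0]
wrist_force: [0.5, 0.3, -0.7]
gripper_width: 0.0005
gripper_force: 0.0
```

>>> drive_tool(offset=[[0,0,1],[0,0,0]], rot=[[0,0,0],[0,0,0]])

```text
time_s: 11.7
eef_pos: [0.4412, 0.0567, 0.0881]
orientation: [0.732, 0.681, -0.0, -0.0]
wrist_force: [-0.3, -0.1, -0.5]
gripper_width: 0.0002
gripper_force: 0.0
```

>>> drive_tool(offset=[[0,0,1],[0,0,0]], rot=[[0,0,0],[0,0,0]])

```text
time_s: 11.9
eef_pos: [0.4411, 0.0562, 0.0871]
orientation: [0.732, 0.681, -0.0, -0.0]
wrist_force: [0.3, 0.1, -0.1]
gripper_width: 0.0005
gripper_force: 0.0
```

>>> drive_tool(offset=[[0,0,1],[0,0,0]], rot=[[0,0,0],[0,0,0]])

```text
time_s: 12.1
eef_pos: [0.4411, 0.056, 0.0861]
orientation: [0.732, 0.681, -0.0, -0.0]
wrist_force: [0.2, 0.4, -0.1]
gripper_width: 0.0005
gripper_force: 0.0
```

>>> drive_tool(offset=[[0,0,1],[0,0,0]], rot=[[0,0,0],[0,0,0]])

```text
time_s: 12.3
eef_pos: [0.4411, 0.0559, 0.0851]
orientation: [0.732, 0.681, -0.0, -0.0]
wrist_force: [-0.5, 0.1, -0.6]
gripper_width: 0.0006
gripper_force: 0.0
```

>>> drive_tool(offset=[[0,0,1],[0,0,0]], rot=[[0,0,0],[0,0,0]])

```text
time_s: 12.5
eef_pos: [0.4411, 0.056, 0.0841]
orientation: [0.732, 0.681, -0.0, -0.0]
wrist_force: [0.1, -0.5, 0.1]
gripper_width: 0.0004
gripper_force: 0.0
```

>>> drive_tool(offset=[[0,0,1],[0,0,0]], rot=[[0,0,0],[0,0,0]])

```text
time_s: 12.7
eef_pos: [0.4414, 0.056, 0.0834]
orientation: [0.732, 0.681, 0.0, 0.0]
wrist_force: [-0.1, 0.0, 2.2]
gripper_width: 0.0003
gripper_force: 1.0
```

>>> drive_tool(offset=[[0,0,1],[0,0,0]], rot=[[0,0,0],[0,0,0]])

```text
time_s: 12.9
eef_pos: [0.4415, 0.056, 0.0834]
orientation: [0.732, 0.681, -0.0, 0.0]
wrist_force: [-5.0, -0.3, 11.3]
gripper_width: 0.0005
gripper_force: 5.3
```

>>> drive_tool(offset=[[0,0,1],[0,0,0],[0,0,0]], rot=[[0,0,0],[0,0,0],[0,0,0]])

```text
time_s: 13.2
eef_pos: [0.4417, 0.056, 0.0834]
orientation: [0.732, 0.681, -0.0, 0.0]
wrist_force: [-7.3, -1.4, 18.6]
gripper_width: 0.0004
gripper_force: 9.3
```

>>> drive_tool(offset=[[0,0,-4],[0,0,-16],[0,0,-16],[0,0,0]], rot=[[0,0,0],[0,0,0],[0,0,0],[0,0,0]])

```text
time_s: 13.6
eef_pos: [0.4429, 0.0562, 0.119]
orientation: [0.732, 0.681, 0.002, 0.001]
wrist_force: [0.2, -0.2, -0.1]
gripper_width: 0.0003
gripper_force: 0.0
```

>>> drive_tool(offset=[[26,0,0],[26,0,0],[0,0,0],[0,0,0]], rot=[[0,0,0],[0,0,0],[0,0,0],[0,0,0]], grip=0.5)

```text
time_s: 14.0
eef_pos: [0.4444, 0.1078, 0.1163]
orientation: [0.732, 0.681, -0.001, -0.0]
wrist_force: [0.5, -0.6, -0.1]
gripper_width: 0.0297
gripper_force: 0.0
```

```bash
python3 - <<'E'
from h import *
where();plan((.446,.1078,.072,1.498),(.446,.1078,.0556,1.498))
s=cap('scene')
for k,b in {'3':(360,212,428,258),'2':(262,145,324,188)}.items(): print('S',k,[x for x in ports(s,b)],red(s,b))
E
```

```text
t 14.0 grasp [0.4443 0.1078 0.1103] yaw 1.4996 z [-0.001 -0.001 -1.   ] F [ 0.53 -0.59 -0.11] M [-0.02 -0.07 -0.06] w 0.0297 j [ 0.18 -0.    2.2  -0.    0.95  0.26]
2
[[0.1, 1.7, 38.3], [0.0, -0.0, 16.4]] [[-0.001, 0.001, 0.002], [-0.0, -0.0, -0.0]]
S 3 [(65, array([379.8, 226.2]), array([0.4517, 0.2552, 0.032 ])), (31, array([398.2, 246.6]), array([0.4733, 0.328 , 0.032 ])), (72, array([407.4, 241.8]), array([0.4459, 0.3388, 0.032 ]))] [0.4857 0.2498 0.026 ]
S 2 [(20, array([264.1, 146.4]), array([ 0.4351, -0.184 ,  0.032 ])), (44, array([280.8, 158.9]), array([ 0.4407, -0.1104,  0.032 ])), (15, array([279.1, 166.7]), array([ 0.4667, -0.0941,  0.032 ])), (346, array([314.4, 175.8]), array([0.4278, 0.009 , 0.032 ]))] [ 0.3976 -0.0252  0.026 ]
```

Manifold 1 is flat. Regrip the straightedge.

>>> drive_tool(offset=[[0,1,25],[0,0,15],[0,0,10],[0,0,4],[0,0,0]], rot=[[0,0,0],[0,0,0],[0,0,0],[0,0,0],[0,0,0]])

```text
time_s: 14.55
eef_pos: [0.4455, 0.1073, 0.0627]
orientation: [0.733, 0.681, -0.001, -0.0]
wrist_force: [0.7, 0.4, -0.3]
gripper_width: 0.044
gripper_force: 0.0
```

>>> drive_tool(offset=[[0,0,0],[0,0,0],[0,0,0],[0,0,0],[0,0,0]], rot=[[0,0,0],[0,0,0],[0,0,0],[0,0,0],[0,0,0]], grip=0.0, newtons=25)

```text
time_s: 15.05
eef_pos: [0.4464, 0.1079, 0.0638]
orientation: [0.732, 0.681, 0.0, 0.0]
wrist_force: [-0.6, 0.0, 2.8]
gripper_width: 0.0178
gripper_force: 25.0
```

```bash
python3 - <<'E'
from h import *
g=where();plan((g[0],g[1],.13,1.498),(.4373,-.0728,.13,1.638),(.4373,-.0728,.07,1.638))
E
```

```text
t 15.05 grasp [0.4464 0.1079 0.0578] yaw 1.498 z [ 0.001  0.    -1.   ] F [-0.58  0.04  2.84] M [-0.05  0.08  0.01] w 0.0178 j [0.18 0.08 2.23 0.   0.83 0.26]
8
[[0.0, 0.0, -36.0], [0.0, 0.0, -36.0], [-45.0, 1.0, -0.0], [-45.0, -1.0, -0.0], [-46.0, -2.0, -0.0]] [[0.0, -0.0, -0.0], [0.001, -0.0, -0.0], [-0.0, -0.0, -0.035], [-0.0, -0.0, -0.035], [-0.0, -0.0, -0.035]]
[[-45.0, -3.0, -0.0], [0.0, -0.0, 30.0], [0.0, -0.0, 30.0]] [[-0.0, -0.0, -0.035], [-0.0, -0.0, -0.0], [-0.0, -0.0, -0.0]]
```

>>> drive_tool(offset=[[0,0,-20],[0,0,-32],[0,0,-20],[0,0,0]], rot=[[0,0,0],[0,0,0],[0,0,0],[0,0,0]])

```text
time_s: 15.45
eef_pos: [0.4481, 0.1083, 0.1379]
orientation: [0.732, 0.681, 0.002, 0.002]
wrist_force: [0.7, -0.2, -1.8]
gripper_width: 0.0177
gripper_force: 25.0
```

>>> drive_tool(offset=[[-45,1,0],[-45,-1,0],[-46,-2,0],[-45,-3,0],[0,0,0]], rot=[[0,0,-0.035],[0,0,-0.035],[0,0,-0.035],[0,0,-0.035],[0,0,0]])

```text
time_s: 15.95
eef_pos: [0.436, -0.0773, 0.1337]
orientation: [0.685, 0.729, -0.001, -0.0]
wrist_force: [0.4, 0.8, -2.8]
gripper_width: 0.0175
gripper_force: 25.0
```

>>> drive_tool(offset=[[0,0,25],[0,0,20],[0,0,12],[0,0,5],[0,0,0]], rot=[[0,0,0],[0,0,0],[0,0,0],[0,0,0],[0,0,0]])

```text
time_s: 16.45
eef_pos: [0.4365, -0.0725, 0.0721]
orientation: [0.683, 0.731, -0.001, -0.001]
wrist_force: [0.1, -0.1, -2.1]
gripper_width: 0.018
gripper_force: 25.0
```

>>> drive_tool(offset=[[0,0,0],[0,0,0]], rot=[[0,0,0],[0,0,0]])

```text
time_s: 16.65
eef_pos: [0.4382, -0.0731, 0.0741]
orientation: [0.683, 0.731, 0.0, 0.001]
wrist_force: [0.9, 0.4, -2.4]
gripper_width: 0.0179
gripper_force: 25.0
```

```bash
python3 - <<'E'
from h import *
g=where();s=cap('scene')
for k,b in {'2':(262,145,324,188)}.items(): print('S',k,[x for x in ports(s,b)],red(s,b))
E
```

```text
t 16.65 grasp [ 0.4382 -0.0731  0.0681] yaw 1.6382 z [ 0.002 -0.    -1.   ] F [ 0.87  0.4  -2.39] M [-0.11 -0.08 -0.02] w 0.0179 j [-0.22  0.04  2.25  0.    0.85 -0.29]
S 2 [(762, array([280.9, 155.6]), array([ 0.4308, -0.119 ,  0.032 ])), (24, array([302. , 172.7]), array([ 0.4413, -0.0267,  0.032 ]))] [ 0.3961 -0.0271  0.026 ]
```

Lower 6, then single millimetres to contact.

>>> drive_tool(offset=[[0,0,3],[0,0,3],[0,0,0]], rot=[[0,0,0],[0,0,0],[0,0,0]])

```text
time_s: 17.0
eef_pos: [0.4369, -0.0731, 0.0669]
orientation: [0.683, 0.73, -0.0, -0.0]
wrist_force: [-0.5, 0.5, -2.4]
gripper_width: 0.0175
gripper_force: 25.0
```

>>> drive_tool(offset=[[0,0,1.5],[0,0,0]], rot=[[0,0,0],[0,0,0]])

```text
time_s: 17.2
eef_pos: [0.4371, -0.0731, 0.0655]
orientation: [0.683, 0.73, -0.0, -0.0]
wrist_force: [-0.2, 1.3, -2.9]
gripper_width: 0.0179
gripper_force: 25.0
```

>>> drive_tool(offset=[[0,0,1],[0,0,0]], rot=[[0,0,0],[0,0,0]])

```text
time_s: 17.4
eef_pos: [0.4373, -0.0732, 0.0652]
orientation: [0.683, 0.73, -0.0, -0.0]
wrist_force: [-2.4, -0.1, 3.5]
gripper_width: 0.0181
gripper_force: 25.0
```

>>> drive_tool(offset=[[0,0,1],[0,0,0]], rot=[[0,0,0],[0,0,0]])

```text
time_s: 17.6
eef_pos: [0.4374, -0.0732, 0.0651]
orientation: [0.683, 0.73, -0.0, -0.0]
wrist_force: [-6.1, 1.8, 12.5]
gripper_width: 0.0176
gripper_force: 25.0
```

>>> drive_tool(offset=[[0,0,-1],[0,0,0],[0,0,0],[0,0,0]], rot=[[0,0,0],[0,0,0],[0,0,0],[0,0,0]], grip=0.4)

```text
time_s: 18.0
eef_pos: [0.4373, -0.0731, 0.0646]
orientation: [0.683, 0.73, 0.0, 0.0]
wrist_force: [-0.2, 0.5, 0.5]
gripper_width: 0.035
gripper_force: 0.0
```

>>> drive_tool(offset=[[0,0,-26],[0,0,-26],[29,0,0],[29,0,0],[0,0,0]], rot=[[0,0,0],[0,0,0],[0,0,0],[0,0,0],[0,0,0]])

```text
time_s: 18.5
eef_pos: [0.433, -0.0133, 0.1167]
orientation: [0.682, 0.731, 0.0, -0.0]
wrist_force: [-0.2, -0.0, 0.4]
gripper_width: 0.0352
gripper_force: 0.0
```

>>> drive_tool(offset=[[0,0,9],[0,0,8],[0,0,4],[0,0,0],[0,0,0]], rot=[[0,0,0],[0,0,0],[0,0,0],[0,0,0],[0,0,0]], grip=0.0)

```text
time_s: 19.0
eef_pos: [0.4332, -0.0158, 0.0952]
orientation: [0.683, 0.73, -0.0, -0.0]
wrist_force: [-0.0, 0.4, 0.3]
gripper_width: 0.0002
gripper_force: 0.0
```

```bash
python3 - <<'E'
from h import *
where();cap('scene','s4.png')
a=cv2.imread('pics/s4.png')[130:200,245:345]
cv2.imwrite('pics/s4c.png',cv2.resize(a,None,fx=6,fy=6,interpolation=cv2.INTER_CUBIC))
E
```

```text
t 19.0 grasp [ 0.4332 -0.0158  0.0892] yaw 1.6369 z [-0.001  0.    -1.   ] F [-0.    0.37  0.27] M [-0.1  -0.12  0.01] w 0.0002 j [-0.09 -0.02  2.26 -0.    0.9  -0.16]
```

View pics/s4c.png

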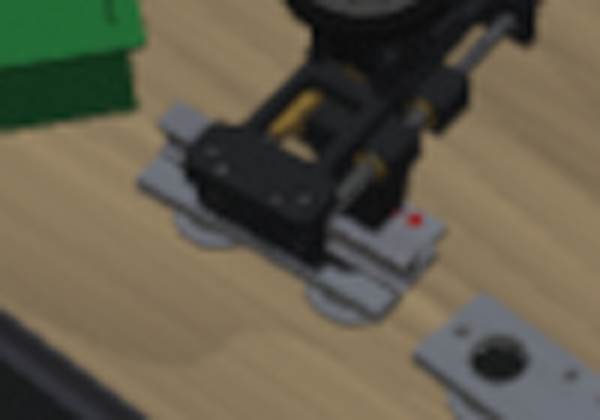

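>>> drive_tool(offset=[[0,0,3],[0,0,3],[0,0,0]], rot=[[0,0,0],[0,0,0],[0,0,0]])

```text
time_s: 19.35
eef_pos: [0.4331, -0.0153, 0.0893]
orientation: [0.683, 0.73, -0.0, -0.0]
wrist_force: [0.1, -0.1, -0.0]
gripper_width: -0.0
gripper_force: 0.0
```

>>> drive_tool(offset=[[0,0,1],[0,0,1],[0,0,0]], rot=[[0,0,0],[0,0,0],[0,0,0]])

```text
time_s: 19.65
eef_pos: [0.4333, -0.0152, 0.0876]
orientation: [0.683, 0.73, -0.0, -0.0]
wrist_force: [0.5, -0.7, 0.1]
gripper_width: 0.0
gripper_force: 0.0
```

>>> drive_tool(offset=[[0,0,1],[0,0,1],[0,0,0]], rot=[[0,0,0],[0,0,0],[0,0,0]])

```text
time_s: 19.95
eef_pos: [0.4333, -0.0153, 0.0856]
orientation: [0.683, 0.73, -0.0, -0.0]
wrist_force: [-0.2, 0.2, -0.1]
gripper_width: 0.0009
gripper_force: 0.0
```

>>> drive_tool(offset=[[0,0,1],[0,0,0]], rot=[[0,0,0],[0,0,0]])

```text
time_s: 20.15
eef_pos: [0.4333, -0.0153, 0.0846]
orientation: [0.683, 0.73, -0.0, -0.0]
wrist_force: [0.2, 0.3, -0.4]
gripper_width: 0.0004
gripper_force: 0.0
```

>>> drive_tool(offset=[[0,0,1],[0,0,0]], rot=[[0,0,0],[0,0,0]])

```text
time_s: 20.35
eef_pos: [0.4333, -0.0153, 0.0836]
orientation: [0.683, 0.73, -0.0, -0.0]
wrist_force: [0.1, -0.6, -0.2]
gripper_width: 0.0005
gripper_force: 0.0
```

>>> drive_tool(offset=[[0,0,1],[0,0,0]], rot=[[0,0,0],[0,0,0]])

```text
time_s: 20.55
eef_pos: [0.4335, -0.0153, 0.0827]
orientation: [0.683, 0.73, 0.0, 0.0]
wrist_force: [-0.1, -0.4, 0.5]
gripper_width: 0.0006
gripper_force: 0.1
```

>>> drive_tool(offset=[[0,0,1],[0,0,0]], rot=[[0,0,0],[0,0,0]])

```text
time_s: 20.75
eef_pos: [0.4336, -0.0153, 0.0825]
orientation: [0.683, 0.73, -0.0, -0.0]
wrist_force: [-1.8, 0.3, 7.5]
gripper_width: 0.0003
gripper_force: 3.8
```

>>> drive_tool(offset=[[0,0,1],[0,0,0],[0,0,0],[0,0,0]], rot=[[0,0,0],[0,0,0],[0,0,0],[0,0,0]])

```text
time_s: 21.15
eef_pos: [0.4338, -0.0153, 0.0824]
orientation: [0.683, 0.73, 0.0, -0.0]
wrist_force: [-4.6, 1.4, 14.5]
gripper_width: 0.0002
gripper_force: 7.5
```

>>> drive_tool(offset=[[0,0,-4],[0,0,-14],[-37,0,0],[-37,0,0],[-36,0,0]], rot=[[0,0,0],[0,0,0],[0,0,0],[0,0,0],[0,0,0]])

```text
time_s: 21.65
eef_pos: [0.4409, -0.1261, 0.0989]
orientation: [0.683, 0.731, 0.0, 0.0]
wrist_force: [0.2, -0.1, 0.7]
gripper_width: 0.0006
gripper_force: 0.0
```

>>> drive_tool(offset=[[0,0,3],[0,0,3],[0,0,0],[0,0,0]], rot=[[0,0,0],[0,0,0],[0,0,0],[0,0,0]])

```text
time_s: 22.05
eef_pos: [0.4402, -0.1239, 0.0922]
orientation: [0.683, 0.731, -0.0, -0.001]
wrist_force: [-0.1, 0.5, 0.9]
gripper_width: 0.0003
gripper_force: 0.0
```

>>> drive_tool(offset=[[0,0,2],[0,0,0]], rot=[[0,0,0],[0,0,0]])

```text
time_s: 22.25
eef_pos: [0.4406, -0.1243, 0.0905]
orientation: [0.683, 0.731, -0.0, -0.0]
wrist_force: [-0.4, 0.4, -0.2]
gripper_width: 0.0004
gripper_force: 0.0
```

>>> drive_tool(offset=[[0,0,1],[0,0,0]], rot=[[0,0,0],[0,0,0]])

```text
time_s: 22.45
eef_pos: [0.4407, -0.1248, 0.0896]
orientation: [0.683, 0.731, -0.0, -0.0]
wrist_force: [-0.5, 0.2, 0.3]
gripper_width: 0.0006
gripper_force: 0.0
```

>>> drive_tool(offset=[[0,0,1],[0,0,0]], rot=[[0,0,0],[0,0,0]])

```text
time_s: 22.65
eef_pos: [0.4407, -0.125, 0.0886]
orientation: [0.683, 0.73, -0.0, -0.0]
wrist_force: [-0.3, -0.1, -0.2]
gripper_width: 0.0006
gripper_force: 0.0
```

>>> drive_tool(offset=[[0,0,1],[0,0,0]], rot=[[0,0,0],[0,0,0]])

```text
time_s: 22.85
eef_pos: [0.4407, -0.1251, 0.0876]
orientation: [0.683, 0.73, -0.0, -0.0]
wrist_force: [0.5, 0.3, 0.4]
gripper_width: 0.0003
gripper_force: 0.0
```

>>> drive_tool(offset=[[0,0,1],[0,0,0]], rot=[[0,0,0],[0,0,0]])

```text
time_s: 23.05
eef_pos: [0.4407, -0.125, 0.0866]
orientation: [0.683, 0.73, -0.0, -0.0]
wrist_force: [1.0, 0.1, 0.1]
gripper_width: 0.0007
gripper_force: 0.1
```

>>> drive_tool(offset=[[0,0,1],[0,0,0]], rot=[[0,0,0],[0,0,0]])

```text
time_s: 23.25
eef_pos: [0.4407, -0.1251, 0.0856]
orientation: [0.683, 0.73, -0.0, -0.0]
wrist_force: [0.1, -0.3, -0.0]
gripper_width: 0.0004
gripper_force: 0.1
```

>>> drive_tool(offset=[[0,0,1],[0,0,1],[0,0,0]], rot=[[0,0,0],[0,0,0],[0,0,0]])

```text
time_s: 23.55
eef_pos: [0.4407, -0.125, 0.0836]
orientation: [0.683, 0.73, -0.0, -0.0]
wrist_force: [-0.2, -0.4, -0.2]
gripper_width: 0.0003
gripper_force: 0.2
```

>>> drive_tool(offset=[[0,0,1],[0,0,0]], rot=[[0,0,0],[0,0,0]])

```text
time_s: 23.75
eef_pos: [0.4409, -0.1251, 0.0828]
orientation: [0.683, 0.73, -0.0, 0.0]
wrist_force: [0.1, -0.7, 2.0]
gripper_width: 0.0005
gripper_force: 0.6
```

>>> drive_tool(offset=[[0,0,1],[0,0,0]], rot=[[0,0,0],[0,0,0]])

```text
time_s: 23.95
eef_pos: [0.441, -0.1252, 0.0826]
orientation: [0.683, 0.73, -0.0, -0.0]
wrist_force: [-3.5, 0.7, 9.7]
gripper_width: 0.0004
gripper_force: 4.5
```

>>> drive_tool(offset=[[0,0,1],[0,0,0],[0,0,0]], rot=[[0,0,0],[0,0,0],[0,0,0]])

```text
time_s: 24.25
eef_pos: [0.4412, -0.1252, 0.0826]
orientation: [0.683, 0.73, -0.0, 0.0]
wrist_force: [-5.7, 1.5, 15.3]
gripper_width: 0.0001
gripper_force: 8.0
```

>>> drive_tool(offset=[[0,0,-4],[0,0,-16],[0,0,-18],[0,0,0]], rot=[[0,0,0],[0,0,0],[0,0,0],[0,0,0]])

```text
time_s: 24.65
eef_pos: [0.4425, -0.1255, 0.1207]
orientation: [0.683, 0.73, 0.001, 0.002]
wrist_force: [0.4, 0.0, 1.1]
gripper_width: 0.0006
gripper_force: 0.0
```

>>> drive_tool(offset=[[26,0,0],[26,0,0],[0,0,0],[0,0,0]], rot=[[0,0,0],[0,0,0],[0,0.047,0],[0,0,0]], grip=0.5)

```text
time_s: 25.05
eef_pos: [0.4368, -0.0727, 0.1178]
orientation: [0.683, 0.73, 0.016, -0.018]
wrist_force: [0.3, -0.0, 0.1]
gripper_width: 0.0304
gripper_force: 0.0
```

```bash
python3 - <<'E'
from h import *
g=where();s=ctrl.sense();q=R.from_quat(s['orientation']);d=np.array([.4373,-.0731,.0565])-g
print((q.inv().apply(d)*1000).round(1))
E
```

```text
t 25.05 grasp [ 0.4368 -0.0724  0.1118] yaw 1.6382 z [-0.004  0.047 -0.999] F [ 0.25 -0.02  0.07] M [-0.04 -0.07 -0.06] w 0.0304 j [-0.25 -0.03  2.22  0.05  0.97 -0.35]
[-3.3  0.5 55.2]
```

>>> drive_tool(offset=[[-1,0,22],[-1,0,18],[-1,0,10],[0,0,5],[0,0,0]], rot=[[0,0,0],[0,0,0],[0,0,0],[0,0,0],[0,0,0]])

```text
time_s: 25.55
eef_pos: [0.4368, -0.0736, 0.0629]
orientation: [0.683, 0.73, 0.016, -0.018]
wrist_force: [0.3, 0.3, -0.1]
gripper_width: 0.044
gripper_force: 0.0
```

>>> drive_tool(offset=[[0,0,0],[0,0,0],[0,0,0],[0,0,0],[0,0,0]], rot=[[0,0,0],[0,0,0],[0,0,0],[0,0,0],[0,0,0]], grip=0.0, newtons=25)

```text
time_s: 26.05
eef_pos: [0.4378, -0.0737, 0.0642]
orientation: [0.683, 0.73, 0.016, -0.017]
wrist_force: [-1.0, -0.4, 3.4]
gripper_width: 0.0179
gripper_force: 25.0
```

>>> drive_tool(offset=[[0,0,-20],[0,0,-32],[0,0,-28],[0,0,0]], rot=[[0,0,0],[0,0,0],[0,-0.047,0],[0,0,0]])

```text
time_s: 26.45
eef_pos: [0.4403, -0.0776, 0.1471]
orientation: [0.683, 0.731, 0.002, 0.003]
wrist_force: [1.6, 0.3, -2.4]
gripper_width: 0.0178
gripper_force: 25.0
```

```bash
python3 - <<'E'
from h import *
g=where();s=cap('scene');cap('scene','s5.png')
for k,b in {'3':(360,212,428,258)}.items(): print('S',k,[x for x in ports(s,b)],red(s,b))
plan((.4483,.2925,.14,1.639),(.4483,.2925,.07,1.639))
E
```

```text
t 26.45 grasp [ 0.4403 -0.0777  0.1411] yaw 1.6386 z [ 0.007 -0.002 -1.   ] F [ 1.62  0.25 -2.41] M [-0.04 -0.14 -0.03] w 0.0178 j [-0.23 -0.07  2.2  -0.    1.01 -0.3 ]
S 3 [(65, array([379.8, 226.2]), array([0.4517, 0.2552, 0.032 ])), (35, array([397.6, 246.3]), array([0.4734, 0.3262, 0.032 ])), (73, array([407.4, 241.8]), array([0.4459, 0.3388, 0.032 ]))] [0.4857 0.2498 0.026 ]
11
[[41.0, 4.0, -0.0], [41.0, 4.0, -1.0], [41.0, 4.0, 0.0], [41.0, 4.0, -0.0], [40.0, 4.0, -0.0]] [[0.0, -0.0, -0.0], [0.0, -0.0, -0.0], [0.0, -0.0, -0.0], [0.0, -0.0, -0.0], [0.0, -0.0, -0.0]]
[[41.0, 4.0, -1.0], [41.0, 4.0, 0.0], [41.0, 4.0, -0.0], [41.0, 4.0, -1.0], [-0.0, -0.0, 35.0]] [[0.0, -0.0, -0.0], [0.001, -0.0, -0.0], [-0.0, -0.001, -0.0], [-0.0, 0.0, -0.0], [-0.0, 0.0, -0.0]]
[[-0.0, -0.0, 35.0]] [[-0.0, 0.0, -0.0]]
```

>>> drive_tool(offset=[[41,4,0],[41,4,0],[41,4,0],[41,4,0],[41,4,0]], rot=[[0,0,0],[0,0,0],[0,0,0],[0,0,0],[0,0,0]])

```text
time_s: 27.05
eef_pos: [0.4418, 0.1297, 0.1409]
orientation: [0.683, 0.73, -0.002, -0.002]
wrist_force: [0.1, -0.3, -1.9]
gripper_width: 0.018
gripper_force: 25.0
```

>>> drive_tool(offset=[[41,4,0],[41,4,0],[41,4,0],[41,4,0],[0,0,0]], rot=[[0,0,0],[0,0,0],[0,0,0],[0,0,0],[0,0,0]])

```text
time_s: 27.55
eef_pos: [0.4477, 0.2969, 0.1411]
orientation: [0.682, 0.732, -0.001, -0.001]
wrist_force: [0.7, -0.2, -2.8]
gripper_width: 0.0177
gripper_force: 25.0
```

>>> drive_tool(offset=[[0,0,25],[0,0,25],[0,0,15],[0,0,5],[0,0,0]], rot=[[0,0,0],[0,0,0],[0,0,0],[0,0,0],[0,0,0]])

```text
time_s: 28.05
eef_pos: [0.4478, 0.2922, 0.0719]
orientation: [0.683, 0.73, -0.002, -0.001]
wrist_force: [-1.1, -0.5, -2.4]
gripper_width: 0.0176
gripper_force: 25.0
```

>>> drive_tool(offset=[[0,0,0],[0,0,0]], rot=[[0,0,0],[0,0,0]])

```text
time_s: 28.25
eef_pos: [0.4498, 0.2937, 0.0748]
orientation: [0.683, 0.73, 0.001, 0.0]
wrist_force: [-0.9, -0.1, -2.4]
gripper_width: 0.0179
gripper_force: 25.0
```

```bash
python3 - <<'E'
from h import *
g=where();plan((.4483,.2925,.064,1.639))
E
```

```text
t 28.25 grasp [0.4498 0.2937 0.0688] yaw 1.6375 z [ 0.002  0.001 -1.   ] F [-0.88 -0.14 -2.38] M [ 0.   -0.11  0.06] w 0.0179 j [0.53 0.2  2.07 0.   0.87 0.47]
1
[[-1.1, -1.6, 4.8]] [[0.002, -0.001, -0.002]]
```

>>> drive_tool(offset=[[-1,-1,4],[0,0,4],[0,0,0]], rot=[[0,0,0],[0,0,0],[0,0,0]])

```text
time_s: 28.55
eef_pos: [0.4483, 0.2923, 0.0658]
orientation: [0.683, 0.73, 0.001, 0.0]
wrist_force: [0.6, -1.4, 0.7]
gripper_width: 0.018
gripper_force: 25.0
```

>>> drive_tool(offset=[[0,0,2],[0,0,0]], rot=[[0,0,0],[0,0,0]])

```text
time_s: 28.75
eef_pos: [0.4485, 0.2924, 0.0643]
orientation: [0.683, 0.73, 0.0, 0.0]
wrist_force: [0.4, -2.3, 4.3]
gripper_width: 0.0181
gripper_force: 25.0
```

>>> drive_tool(offset=[[0,0,1],[0,0,0]], rot=[[0,0,0],[0,0,0]])

```text
time_s: 28.95
eef_pos: [0.4485, 0.2924, 0.0642]
orientation: [0.683, 0.73, 0.0, 0.0]
wrist_force: [-3.1, -4.2, 11.6]
gripper_width: 0.0178
gripper_force: 25.0
```

>>> drive_tool(offset=[[0,0,1],[0,0,0]], rot=[[0,0,0],[0,0,0]])

```text
time_s: 29.15
eef_pos: [0.4485, 0.2924, 0.0642]
orientation: [0.683, 0.731, 0.0, 0.0]
wrist_force: [-5.7, -5.7, 18.1]
gripper_width: 0.0178
gripper_force: 25.0
```

>>> drive_tool(offset=[[0,0,-2],[0,0,0],[0,0,0],[0,0,0]], rot=[[0,0,0],[0,0,0],[0,0,0],[0,0,0]], grip=0.4)

```text
time_s: 29.55
eef_pos: [0.4475, 0.2921, 0.0631]
orientation: [0.683, 0.73, -0.0, -0.0]
wrist_force: [0.2, -0.7, 0.5]
gripper_width: 0.0354
gripper_force: 0.0
```

>>> drive_tool(offset=[[0,0,-26],[0,0,-26],[-26,0,0],[-26,0,0],[0,0,0]], rot=[[0,0,0],[0,0,0],[0,0,0],[0,0,0],[0,0,0]])

```text
time_s: 30.05
eef_pos: [0.4509, 0.2383, 0.1151]
orientation: [0.684, 0.73, -0.001, 0.0]
wrist_force: [0.7, 0.1, -0.3]
gripper_width: 0.0351
gripper_force: 0.0
```

>>> drive_tool(offset=[[0,0,9],[0,0,8],[0,0,4],[0,0,0],[0,0,0]], rot=[[0,0,0],[0,0,0],[0,0,0],[0,0,0],[0,0,0]], grip=0.0)

```text
time_s: 30.55
eef_pos: [0.451, 0.2407, 0.094]
orientation: [0.683, 0.731, -0.0, -0.0]
wrist_force: [1.2, -0.9, -1.3]
gripper_width: 0.0001
gripper_force: 0.0
```

```bash
python3 - <<'E'
from h import *
where();cap('scene','s6.png')
a=cv2.imread('pics/s6.png')[195:265,345:445]
cv2.imwrite('pics/s6c.png',cv2.resize(a,None,fx=6,fy=6,interpolation=cv2.INTER_CUBIC))
E
```

```text
t 30.55 grasp [0.451  0.2407 0.088 ] yaw 1.6385 z [-0.001 -0.    -1.   ] F [ 1.16 -0.87 -1.3 ] M [-0.03 -0.11  0.  ] w 0.0001 j [0.44 0.13 2.11 0.   0.91 0.37]
```

View pics/s6c.png

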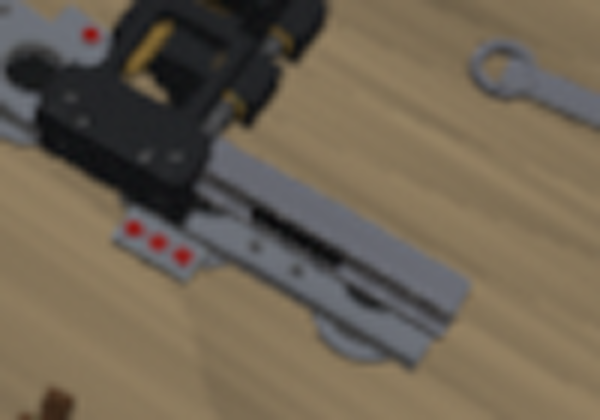

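>>> drive_tool(offset=[[0,0,3],[0,0,2],[0,0,0]], rot=[[0,0,0],[0,0,0],[0,0,0]])

```text
time_s: 30.9
eef_pos: [0.4511, 0.2402, 0.0893]
orientation: [0.683, 0.73, -0.0, -0.0]
wrist_force: [-0.2, 1.2, -0.0]
gripper_width: 0.0008
gripper_force: 0.0
```

>>> drive_tool(offset=[[0,0,1],[0,0,1],[0,0,0]], rot=[[0,0,0],[0,0,0],[0,0,0]])

```text
time_s: 31.2
eef_pos: [0.4513, 0.2403, 0.0875]
orientation: [0.683, 0.73, -0.0, -0.0]
wrist_force: [0.1, 0.8, 0.8]
gripper_width: 0.0005
gripper_force: 0.0
```

>>> drive_tool(offset=[[0,0,1],[0,0,0]], rot=[[0,0,0],[0,0,0]])

```text
time_s: 31.4
eef_pos: [0.4513, 0.2403, 0.0865]
orientation: [0.683, 0.73, -0.0, -0.0]
wrist_force: [-0.2, 0.9, 1.1]
gripper_width: 0.0004
gripper_force: 0.0
```

>>> drive_tool(offset=[[0,0,1],[0,0,0]], rot=[[0,0,0],[0,0,0]])

```text
time_s: 31.6
eef_pos: [0.4512, 0.2403, 0.0854]
orientation: [0.683, 0.73, -0.0, -0.0]
wrist_force: [-0.1, -1.2, 0.7]
gripper_width: 0.0003
gripper_force: 0.1
```

>>> drive_tool(offset=[[0,0,1],[0,0,0]], rot=[[0,0,0],[0,0,0]])

```text
time_s: 31.8
eef_pos: [0.4513, 0.2403, 0.0844]
orientation: [0.683, 0.73, -0.0, -0.0]
wrist_force: [-0.1, 0.0, 0.5]
gripper_width: 0.0009
gripper_force: 0.1
```

>>> drive_tool(offset=[[0,0,1],[0,0,0]], rot=[[0,0,0],[0,0,0]])

```text
time_s: 32.0
eef_pos: [0.4513, 0.2403, 0.0834]
orientation: [0.683, 0.73, -0.0, -0.0]
wrist_force: [1.0, -1.0, 0.2]
gripper_width: 0.0005
gripper_force: 0.1
```

>>> drive_tool(offset=[[0,0,1],[0,0,0]], rot=[[0,0,0],[0,0,0]])

```text
time_s: 32.2
eef_pos: [0.4514, 0.2403, 0.0827]
orientation: [0.683, 0.73, 0.0, 0.0]
wrist_force: [-1.0, -1.2, 2.4]
gripper_width: 0.0004
gripper_force: 1.2
```

>>> drive_tool(offset=[[0,0,1],[0,0,0]], rot=[[0,0,0],[0,0,0]])

```text
time_s: 32.4
eef_pos: [0.4515, 0.2403, 0.0826]
orientation: [0.683, 0.73, -0.0, 0.0]
wrist_force: [-3.1, -1.7, 9.9]
gripper_width: 0.0008
gripper_force: 4.8
```

>>> drive_tool(offset=[[0,0,1],[0,0,0],[0,0,0],[0,0,0]], rot=[[0,0,0],[0,0,0],[0,0,0],[0,0,0]])

```text
time_s: 32.8
eef_pos: [0.4517, 0.2404, 0.0826]
orientation: [0.683, 0.73, 0.0, 0.0]
wrist_force: [-5.8, -3.9, 16.5]
gripper_width: 0.0007
gripper_force: 7.9
```

>>> drive_tool(offset=[[0,0,-4],[0,0,-14],[37,0,0],[37,0,0],[36,0,0]], rot=[[0,0,0],[0,0,0],[0,0,0],[0,0,0],[0,0,0]])

```text
time_s: 33.3
eef_pos: [0.4442, 0.3514, 0.0995]
orientation: [0.683, 0.73, 0.001, 0.0]
wrist_force: [-0.7, -0.4, -0.9]
gripper_width: 0.0003
gripper_force: 0.0
```

>>> drive_tool(offset=[[0,0,3],[0,0,3],[0,0,2],[0,0,0],[0,0,0]], rot=[[0,0,0],[0,0,0],[0,0,0],[0,0,0],[0,0,0]])

```text
time_s: 33.8
eef_pos: [0.4439, 0.349, 0.0903]
orientation: [0.683, 0.73, -0.0, -0.0]
wrist_force: [0.3, -0.1, 0.2]
gripper_width: 0.0005
gripper_force: 0.0
```

>>> drive_tool(offset=[[0,0,1],[0,0,1],[0,0,0]], rot=[[0,0,0],[0,0,0],[0,0,0]])

```text
time_s: 34.1
eef_pos: [0.444, 0.3498, 0.0885]
orientation: [0.683, 0.73, -0.0, -0.0]
wrist_force: [-0.4, -0.3, 0.7]
gripper_width: 0.0007
gripper_force: 0.0
```

>>> drive_tool(offset=[[0,0,1],[0,0,1],[0,0,0]], rot=[[0,0,0],[0,0,0],[0,0,0]])

```text
time_s: 34.4
eef_pos: [0.4438, 0.35, 0.0863]
orientation: [0.683, 0.73, -0.0, -0.0]
wrist_force: [0.3, -1.1, 0.5]
gripper_width: 0.0003
gripper_force: 0.0
```

>>> drive_tool(offset=[[0,0,1],[0,0,0]], rot=[[0,0,0],[0,0,0]])

```text
time_s: 34.6
eef_pos: [0.4439, 0.3501, 0.0854]
orientation: [0.683, 0.73, -0.0, -0.0]
wrist_force: [0.2, -0.5, -0.1]
gripper_width: 0.0005
gripper_force: 0.0
```

>>> drive_tool(offset=[[0,0,1],[0,0,0]], rot=[[0,0,0],[0,0,0]])

```text
time_s: 34.8
eef_pos: [0.4439, 0.35, 0.0844]
orientation: [0.683, 0.73, -0.0, -0.0]
wrist_force: [-0.3, 0.8, 0.4]
gripper_width: 0.0005
gripper_force: 0.0
```

>>> drive_tool(offset=[[0,0,1],[0,0,0]], rot=[[0,0,0],[0,0,0]])

```text
time_s: 35.0
eef_pos: [0.4439, 0.35, 0.0834]
orientation: [0.683, 0.73, -0.0, -0.0]
wrist_force: [-0.8, -0.9, -0.4]
gripper_width: 0.0005
gripper_force: 0.0
```

>>> drive_tool(offset=[[0,0,1],[0,0,0]], rot=[[0,0,0],[0,0,0]])

```text
time_s: 35.2
eef_pos: [0.444, 0.3502, 0.0827]
orientation: [0.683, 0.73, 0.0, 0.0]
wrist_force: [0.0, 0.1, 1.2]
gripper_width: 0.0002
gripper_force: 0.5
```

>>> drive_tool(offset=[[0,0,1],[0,0,0]], rot=[[0,0,0],[0,0,0]])

```text
time_s: 35.4
eef_pos: [0.4441, 0.3502, 0.0826]
orientation: [0.683, 0.73, 0.0, 0.0]
wrist_force: [-1.5, -1.8, 7.9]
gripper_width: 0.0007
gripper_force: 3.6
```

>>> drive_tool(offset=[[0,0,1],[0,0,0],[0,0,0]], rot=[[0,0,0],[0,0,0],[0,0,0]])

```text
time_s: 35.7
eef_pos: [0.4443, 0.3502, 0.0825]
orientation: [0.683, 0.73, 0.0, 0.0]
wrist_force: [-4.4, -3.0, 12.7]
gripper_width: 0.0002
gripper_force: 6.3
```

>>> drive_tool(offset=[[0,0,-4],[0,0,-10],[-28,0,0],[-27,0,0],[0,0,0]], rot=[[0,0,0],[0,0,0],[0,0,0],[0,0,0],[0,0,0]])

```text
time_s: 36.2
eef_pos: [0.4473, 0.293, 0.0945]
orientation: [0.684, 0.73, -0.001, 0.0]
wrist_force: [-0.3, 0.9, 0.1]
gripper_width: 0.0003
gripper_force: 0.0
```

>>> drive_tool(offset=[[0,0,4],[0,0,3],[0,0,0],[0,0,0]], rot=[[0,0,0],[0,0,0],[0,0,0],[0,0,0]])

```text
time_s: 36.6
eef_pos: [0.4474, 0.2958, 0.0873]
orientation: [0.683, 0.731, -0.0, -0.0]
wrist_force: [0.1, -0.1, -0.7]
gripper_width: 0.0005
gripper_force: 0.0
```

>>> drive_tool(offset=[[0,0,1],[0,0,1],[0,0,0]], rot=[[0,0,0],[0,0,0],[0,0,0]])

```text
time_s: 36.9
eef_pos: [0.4475, 0.2953, 0.0854]
orientation: [0.683, 0.73, -0.0, -0.0]
wrist_force: [0.1, 0.1, 0.5]
gripper_width: 0.0006
gripper_force: 0.0
```

>>> drive_tool(offset=[[0,0,1],[0,0,0]], rot=[[0,0,0],[0,0,0]])

```text
time_s: 37.1
eef_pos: [0.4478, 0.2951, 0.0851]
orientation: [0.683, 0.73, -0.0, 0.0]
wrist_force: [-1.9, -1.0, 4.1]
gripper_width: 0.0005
gripper_force: 2.0
```

>>> drive_tool(offset=[[0,0,1],[0,0,0]], rot=[[0,0,0],[0,0,0]])

```text
time_s: 37.3
eef_pos: [0.448, 0.295, 0.0849]
orientation: [0.683, 0.73, -0.0, 0.0]
wrist_force: [-2.6, -3.6, 10.6]
gripper_width: 0.0004
gripper_force: 5.1
```

>>> drive_tool(offset=[[0,0,1],[0,0,0]], rot=[[0,0,0],[0,0,0]])

```text
time_s: 37.5
eef_pos: [0.4481, 0.295, 0.0848]
orientation: [0.683, 0.73, -0.0, 0.0]
wrist_force: [-4.2, -4.6, 15.9]
gripper_width: 0.0003
gripper_force: 8.1
```

>>> drive_tool(offset=[[0,0,-4],[0,0,-16],[-3,0,-18],[0,0,0]], rot=[[0,0,0],[0,0,0],[0,0,0],[0,0,0]])

```text
time_s: 37.9
eef_pos: [0.4496, 0.2931, 0.1228]
orientation: [0.683, 0.73, 0.002, 0.001]
wrist_force: [-0.6, 0.2, 0.8]
gripper_width: 0.0002
gripper_force: 0.0
```

>>> drive_tool(offset=[[0,0,0],[0,0,0],[0,0,0],[0,0,0],[0,0,0]], rot=[[0,0,0],[0,0,0],[0,0,0],[0,0,0],[0,0,0]], grip=0.5)

```text
time_s: 38.4
eef_pos: [0.4475, 0.2921, 0.12]
orientation: [0.683, 0.73, -0.0, -0.0]
wrist_force: [0.2, -0.1, -0.4]
gripper_width: 0.0386
gripper_force: 0.0
```

```bash
python3 - <<'E'
from h import *
where();plan((.4483,.2925,.072,1.638),(.4483,.2925,.0565,1.638))
cap('scene','s7.png');cap('top','t7.png')
a=cv2.imread('pics/s7.png')[200:270,345:445];cv2.imwrite('pics/s7c.png',cv2.resize(a,None,fx=6,fy=6,interpolation=cv2.INTER_CUBIC))
E
```

```text
t 38.4 grasp [0.4475 0.2921 0.114 ] yaw 1.6379 z [-0.001 -0.001 -1.   ] F [ 0.2  -0.05 -0.45] M [-0.04 -0.04 -0.06] w 0.0386 j [ 0.53  0.14  2.04 -0.    0.97  0.46]
2
[[0.4, 0.8, 42.0], [-0.0, 0.0, 15.5]] [[-0.001, 0.0, -0.0], [0.0, 0.0, -0.0]]
```

>>> drive_tool(offset=[[0,1,22],[0,0,18],[0,0,12],[0,0,5],[0,0,0]], rot=[[0,0,0],[0,0,0],[0,0,0],[0,0,0],[0,0,0]])

```text
time_s: 39.0
eef_pos: [0.4484, 0.292, 0.0628]
orientation: [0.683, 0.73, -0.001, -0.0]
wrist_force: [-0.7, 0.7, 0.5]
gripper_width: 0.044
gripper_force: 0.0
```

>>> drive_tool(offset=[[0,0,0],[0,0,0],[0,0,0],[0,0,0],[0,0,0]], rot=[[0,0,0],[0,0,0],[0,0,0],[0,0,0],[0,0,0]], grip=0.0, newtons=25)

```text
time_s: 39.5
eef_pos: [0.4492, 0.2925, 0.0643]
orientation: [0.683, 0.73, 0.001, 0.0]
wrist_force: [-0.8, -1.2, 3.2]
gripper_width: 0.0177
gripper_force: 25.0
```

>>> drive_tool(offset=[[0,0,-20],[0,0,-32],[0,0,-28],[0,0,0]], rot=[[0,0,0],[0,0,0],[0,0,0],[0,0,0]])

```text
time_s: 39.9
eef_pos: [0.4514, 0.2938, 0.1474]
orientation: [0.683, 0.73, 0.004, 0.001]
wrist_force: [0.5, 1.2, -2.1]
gripper_width: 0.0179
gripper_force: 25.0
```

```bash
python3 - <<'E'
from h import *
where();plan((.6036,.3091,.14,1.698))
cap('scene','s8.png')
a=cv2.imread('pics/s8.png')[195:275,340:440];cv2.imwrite('pics/s8c.png',cv2.resize(a,None,fx=6,fy=6,interpolation=cv2.INTER_CUBIC))
E
```

```text
t 39.9 grasp [0.4515 0.2938 0.1414] yaw 1.6379 z [ 0.007  0.004 -1.   ] F [ 0.52  1.17 -2.1 ] M [ 0.   -0.11 -0.07] w 0.0179 j [ 0.53  0.11  2.02 -0.    1.01  0.46]
4
[[1.0, 38.0, 1.0], [1.0, 38.0, 0.0], [0.0, 39.0, 1.0], [-0.0, 38.0, 0.0]] [[0.002, -0.001, -0.015], [0.002, -0.001, -0.015], [0.001, -0.001, -0.015], [0.002, -0.0, -0.015]]
```

View pics/s8c.png

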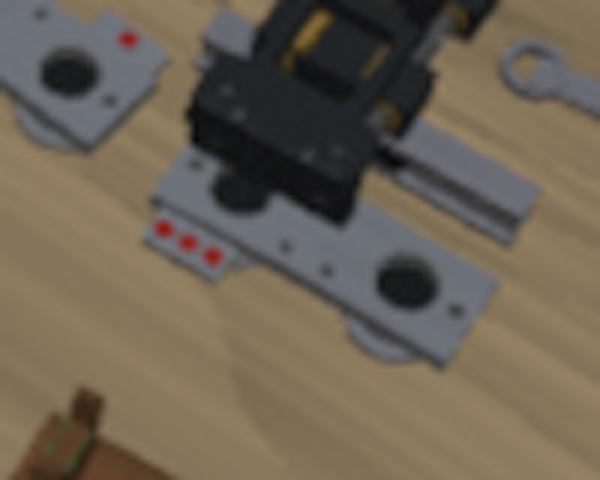

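>>> drive_tool(offset=[[1,38,0],[1,38,0],[0,39,0],[0,38,0],[0,0,0]], rot=[[0,0,-0.015],[0,0,-0.015],[0,0,-0.015],[0,0,-0.015],[0,0,0]])

```text
time_s: 40.45
eef_pos: [0.6043, 0.3075, 0.1402]
orientation: [0.661, 0.75, -0.0, 0.0]
wrist_force: [-1.4, -0.3, -2.6]
gripper_width: 0.0178
gripper_force: 25.0
```

>>> drive_tool(offset=[[0,0,0],[0,0,0],[0,0,0]], rot=[[0,0,0],[0,0,0],[0,0,0]])

```text
time_s: 40.75
eef_pos: [0.5993, 0.3076, 0.1424]
orientation: [0.661, 0.751, -0.001, -0.001]
wrist_force: [-1.1, 0.2, -0.9]
gripper_width: 0.0181
gripper_force: 25.0
```

```bash
python3 - <<'E'
from h import *
where();plan((.6036,.3091,.10,1.698),(.6036,.3091,.083,1.698))
E
```

```text
t 40.75 grasp [0.5993 0.3076 0.1364] yaw 1.6983 z [-0.002 -0.001 -1.   ] F [-1.15  0.17 -0.93] M [-0.05 -0.11 -0.03] w 0.0181 j [0.44 0.36 1.72 0.   1.07 0.31]
2
[[0.9, 4.5, 36.4], [0.0, 0.0, 17.0]] [[-0.002, 0.001, 0.0], [-0.0, -0.0, 0.0]]
```

>>> drive_tool(offset=[[1,4,0],[0,0,20],[0,0,20],[0,0,8],[0,0,0]], rot=[[0,0,0],[0,0,0],[0,0,0],[0,0,0],[0,0,0]])

```text
time_s: 41.25
eef_pos: [0.6035, 0.309, 0.094]
orientation: [0.661, 0.751, -0.001, -0.001]
wrist_force: [0.4, -0.3, -2.3]
gripper_width: 0.0179
gripper_force: 25.0
```

>>> drive_tool(offset=[[0,0,0],[0,0,0],[0,0,0]], rot=[[0,0,0],[0,0,0],[0,0,0]])

```text
time_s: 41.55
eef_pos: [0.6057, 0.3098, 0.0969]
orientation: [0.661, 0.751, 0.001, 0.0]
wrist_force: [0.0, -0.0, -1.4]
gripper_width: 0.0181
gripper_force: 25.0
```

```bash
python3 - <<'E'
from h import *
where();plan((.6036,.3091,.074,1.698))
E
```

```text
t 41.55 grasp [0.6057 0.3098 0.0909] yaw 1.6978 z [ 0.002  0.001 -1.   ] F [ 0.05 -0.05 -1.44] M [-0.04 -0.09 -0.01] w 0.0181 j [ 0.44  0.41  1.73 -0.    0.99  0.31]
1
[[-0.5, -2.2, 16.9]] [[0.002, -0.001, -0.0]]
```

>>> drive_tool(offset=[[0,-2,7],[0,0,6],[0,0,3],[0,0,0]], rot=[[0,0,0],[0,0,0],[0,0,0],[0,0,0]])

```text
time_s: 41.95
eef_pos: [0.6024, 0.3089, 0.0786]
orientation: [0.661, 0.751, -0.001, -0.0]
wrist_force: [-0.3, 0.2, -2.6]
gripper_width: 0.018
gripper_force: 25.0
```

>>> drive_tool(offset=[[0,0,1.5],[0,0,0]], rot=[[0,0,0],[0,0,0]])

```text
time_s: 42.15
eef_pos: [0.603, 0.3092, 0.0782]
orientation: [0.661, 0.751, 0.0, -0.0]
wrist_force: [0.2, -0.1, -2.6]
gripper_width: 0.0174
gripper_force: 25.0
```

>>> drive_tool(offset=[[0,0,1.5],[0,0,0]], rot=[[0,0,0],[0,0,0]])

```text
time_s: 42.35
eef_pos: [0.6032, 0.3091, 0.0772]
orientation: [0.661, 0.751, 0.0, 0.0]
wrist_force: [-1.1, -1.8, 2.3]
gripper_width: 0.0179
gripper_force: 25.0
```

>>> drive_tool(offset=[[0,0,1],[0,0,0]], rot=[[0,0,0],[0,0,0]])

```text
time_s: 42.55
eef_pos: [0.6033, 0.309, 0.0761]
orientation: [0.661, 0.751, 0.0, 0.0]
wrist_force: [-0.9, -3.4, 3.3]
gripper_width: 0.0173
gripper_force: 25.0
```

```bash
python3 - <<'E'
from h import *
where()
E
```

```text
t 42.55 grasp [0.6034 0.309  0.0701] yaw 1.6978 z [ 0.001 -0.    -1.   ] F [-0.9  -3.38  3.27] M [-0.24  0.08  0.07] w 0.0173 j [ 0.44  0.43  1.75 -0.    0.96  0.31]
```

Seated (contact at the expected height). Release, lift, then look at the rest and re-measure the manifolds.

>>> drive_tool(offset=[[0,0,0],[0,0,0],[0,0,0],[0,0,0],[0,0,0]], rot=[[0,0,0],[0,0,0],[0,0,0],[0,0,0],[0,0,0]], grip=0.6)

```text
time_s: 43.05
eef_pos: [0.6028, 0.3093, 0.0754]
orientation: [0.661, 0.751, -0.0, -0.0]
wrist_force: [-0.8, 0.8, -0.4]
gripper_width: 0.0527
gripper_force: 0.0
```

>>> drive_tool(offset=[[0,0,-20],[0,0,-35],[0,0,-35],[0,-30,-10],[0,-30,0]], rot=[[0,0,0],[0,0,0],[0,0,0],[0,0,0],[0,0,0]])

```text
time_s: 43.55
eef_pos: [0.5452, 0.3025, 0.1791]
orientation: [0.661, 0.75, 0.003, 0.001]
wrist_force: [0.6, 0.3, -0.5]
gripper_width: 0.0533
gripper_force: 0.0
```

>>> drive_tool(offset=[[0,-40,0],[0,-40,0],[-10,-30,0],[-40,0,0],[0,0,0]], rot=[[0,0,0],[0,0,0],[0,0,0],[0,0,0],[0,0,0]])

```text
time_s: 44.05
eef_pos: [0.4395, 0.2355, 0.1754]
orientation: [0.661, 0.75, -0.001, 0.0]
wrist_force: [0.4, 1.7, 0.9]
gripper_width: 0.0529
gripper_force: 0.0
```

```bash
python3 - <<'E'
from h import *
where();s=cap('scene','s9.png');t=cap('top','t9.png')
a=cv2.imread('pics/s9.png')[90:310,150:440];cv2.imwrite('pics/s9c.png',cv2.resize(a,None,fx=2.7,fy=2.7,interpolation=cv2.INTER_CUBIC))
T={'3':(225,212,286,246),'1':(290,212,350,248),'2':(352,212,412,252)}
for k,b in T.items(): print(k,ports(t,b))
S={'3':(360,212,428,258),'1':(312,172,370,222),'2':(262,145,324,188)}
for k,b in S.items(): print('S',k,ports(s,b))
E
```

```text
t 44.05 grasp [0.4395 0.2355 0.1694] yaw 1.6969 z [-0.    -0.002 -1.   ] F [0.43 1.67 0.86] M [-0.04 -0.05 -0.03] w 0.0529 j [ 0.44  0.    2.07 -0.    1.07  0.32]
3 [(287, array([262.4, 237.6]), array([0.4255, 0.2776, 0.032 ])), (55, array([278.1, 217.2]), array([0.4845, 0.2312, 0.032 ])), (16, array([283.3, 238.7]), array([0.4212, 0.2165, 0.032 ]))]
1 [(55, array([304.2, 229.1]), array([0.4479, 0.1548, 0.032 ])), (55, array([332.8, 230.8]), array([0.4413, 0.0714, 0.032 ]))]
2 [(56, array([384.1, 237.3]), array([ 0.4191, -0.0779,  0.032 ])), (53, array([355.4, 238. ]), array([0.4188, 0.0058, 0.032 ]))]
S 3 [(66, array([379.8, 226.2]), array([0.4516, 0.2552, 0.032 ])), (37, array([397.6, 246.2]), array([0.4734, 0.326 , 0.032 ])), (74, array([407.4, 241.7]), array([0.4459, 0.3387, 0.032 ]))]
S 1 [(48, array([315.8, 174.4]), array([0.4209, 0.0089, 0.032 ])), (267, array([363.7, 190.5]), array([0.381 , 0.1521, 0.032 ])), (56, array([328.9, 190.1]), array([0.4423, 0.074 , 0.032 ])), (38, array([335.8, 205.8]), array([0.4728, 0.1223, 0.032 ])), (61, array([351.1, 206.8]), array([0.4489, 0.1574, 0.032 ]))]
S 2 [(20, array([264.1, 146.4]), array([ 0.4352, -0.1839,  0.032 ])), (47, array([294.1, 160.4]), array([ 0.4203, -0.0755,  0.032 ])), (19, array([290.8, 167.5]), array([ 0.4472, -0.0653,  0.032 ])), (52, array([315.8, 174.1]), array([0.4201, 0.0082, 0.032 ]))]
```

View pics/s9c.png

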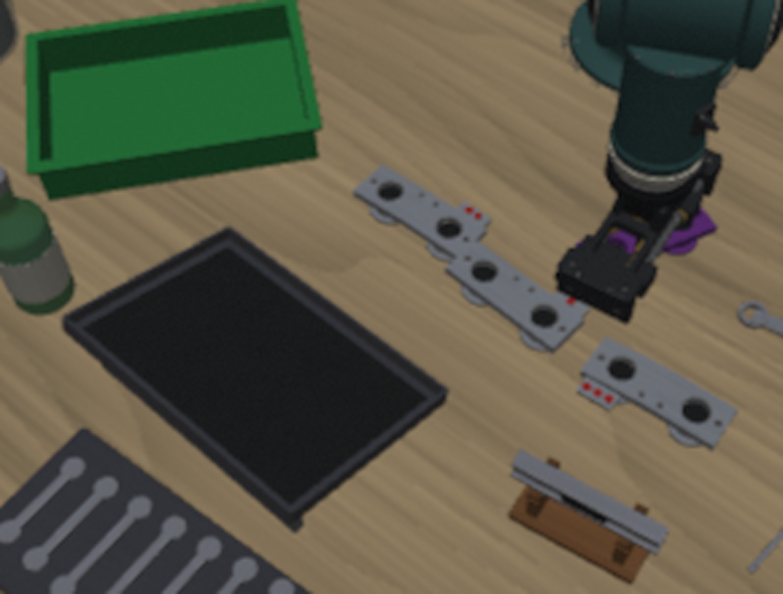

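```bash
python3 - <<'E'
from h import *
plan((.4483,.2955,.10,1.639))
t=cap('top','t10.png')
print('crate',edge(t,[(489,151.5),(552,197),(487,287),(424,239)],.06))
a=cv2.imread('pics/t10.png')[100:300,290:570];cv2.imwrite('pics/t10c.png',cv2.resize(a,None,fx=2.85,fy=2.85,interpolation=cv2.INTER_CUBIC))
E
```

```text
2
[[28.0, 7.0, 35.0], [28.0, 7.0, 35.0]] [[0.001, -0.0, 0.029], [0.0, -0.001, 0.028]]
crate [array([ 0.6605, -0.3869,  0.06  ]), array([ 0.5238, -0.5593,  0.06  ]), array([ 0.2733, -0.359 ,  0.06  ]), array([ 0.4115, -0.1879,  0.06  ])]
```

View pics/t10c.png

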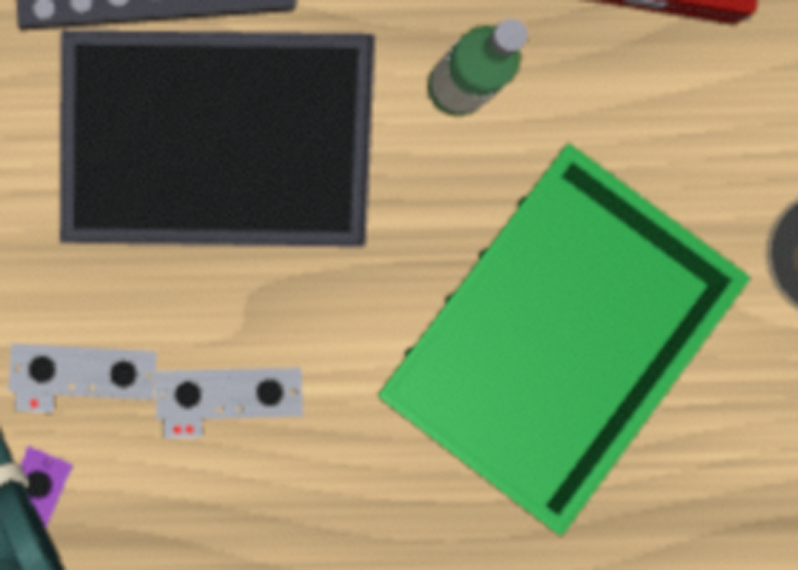

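>>> drive_tool(offset=[[28,7,35],[28,7,35],[0,0,0],[0,0,0]], rot=[[0,0,0.029],[0,0,0.028],[0,0,0],[0,0,0]], grip=0.85)

```text
time_s: 44.6
eef_pos: [0.4477, 0.2959, 0.1043]
orientation: [0.681, 0.732, -0.001, -0.0]
wrist_force: [-0.6, -0.1, 0.1]
gripper_width: 0.0749
gripper_force: 0.0
```

```bash
python3 - <<'E'
from h import *
where();plan((.4483,.2955,.05,1.639),(.4483,.2955,.027,1.639),step=30)
E
```

```text
t 44.6 grasp [0.4476 0.2959 0.0983] yaw 1.643 z [-0.003 -0.002 -1.   ] F [-0.55 -0.11  0.12] M [ 0.02 -0.08 -0.04] w 0.0749 j [ 0.54  0.16  2.05 -0.    0.94  0.47]
3
[[-0.0, 0.0, 24.0], [-0.0, 1.0, 24.0], [-0.4, -0.3, 23.3]] [[-0.001, 0.001, 0.002], [-0.002, 0.0, 0.002], [0.0, 0.0, -0.0]]
```

>>> drive_tool(offset=[[0,0,24],[0,0,24],[0,0,16],[0,0,5],[0,0,0]], rot=[[0,0,0.002],[0,0,0.002],[0,0,0],[0,0,0],[0,0,0]])

```text
time_s: 45.1
eef_pos: [0.4487, 0.2952, 0.0373]
orientation: [0.683, 0.73, 0.0, 0.0]
wrist_force: [0.0, -0.5, -0.0]
gripper_width: 0.075
gripper_force: 0.0
```

>>> drive_tool(offset=[[0,0,2],[0,0,0],[0,0,0],[0,0,0],[0,0,0]], rot=[[0,0,0],[0,0,0],[0,0,0],[0,0,0],[0,0,0]], grip=0.0, newtons=30)

```text
time_s: 45.6
eef_pos: [0.4483, 0.2955, 0.0353]
orientation: [0.683, 0.73, 0.0, -0.0]
wrist_force: [-2.6, -0.2, 6.8]
gripper_width: 0.0493
gripper_force: 30.0
```

```bash
python3 - <<'E'
from h import *
g=where();plan((g[0],g[1],.16,1.639),(.5255,-.4195,.16,.90),step=42)
E
```

```text
t 45.6 grasp [0.4483 0.2955 0.0293] yaw 1.6367 z [ 0.  0. -1.] F [-2.63 -0.23  6.82] M [-0.11  0.35 -0.04] w 0.0493 j [0.54 0.26 2.08 0.   0.8  0.47]
22
[[0.0, 0.0, -33.0], [0.0, 0.0, -32.0], [0.0, 0.0, -33.0], [0.0, 0.0, -33.0], [-40.0, 2.0, 0.0]] [[0.0, -0.0, -0.001], [0.0, -0.0, -0.0], [0.0, -0.0, -0.001], [0.0, -0.0, -0.0], [0.0, -0.0, 0.041]]
[[-40.0, 3.0, 0.0], [-39.0, 5.0, 0.0], [-40.0, 6.0, 0.0], [-39.0, 8.0, 0.0], [-39.0, 10.0, 0.0]] [[0.0, -0.0, 0.041], [-0.0, -0.0, 0.041], [-0.0, -0.0, 0.041], [-0.0, -0.0, 0.041], [-0.0, -0.0, 0.041]]
[[-38.0, 11.0, 0.0], [-38.0, 13.0, 0.0], [-37.0, 14.0, 0.0], [-37.0, 16.0, 0.0], [-36.0, 18.0, 0.0]] [[-0.0, -0.0, 0.041], [-0.0, -0.0, 0.041], [-0.0, -0.0, 0.041], [-0.0, -0.0, 0.041], [-0.0, -0.0, 0.041]]
[[-35.0, 18.0, 0.0], [-34.0, 21.0, 0.0], [-34.0, 21.0, 0.0], [-33.0, 23.0, 0.0], [-31.0, 25.0, 0.0]] [[-0.0, -0.0, 0.041], [-0.0, -0.0, 0.042], [-0.0, -0.0, 0.041], [-0.0, -0.0, 0.041], [-0.0, -0.0, 0.041]]
[[-31.0, 25.0, 0.0], [-30.0, 27.0, 0.0]] [[-0.0, -0.0, 0.041], [-0.0, -0.0, 0.041]]
```

>>> drive_tool(offset=[[0,0,-33],[0,0,-32],[0,0,-33],[0,0,-33],[-40,2,0]], rot=[[0,0,0],[0,0,0],[0,0,0],[0,0,0],[0,0,0.041]])

```text
time_s: 46.1
eef_pos: [0.4564, 0.2598, 0.1712]
orientation: [0.697, 0.717, 0.006, 0.001]
wrist_force: [1.9, 0.2, -2.7]
gripper_width: 0.0491
gripper_force: 30.0
```

>>> drive_tool(offset=[[-40,3,0],[-39,5,0],[-40,6,0],[-39,8,0],[-39,10,0]], rot=[[0,0,0.041],[0,0,0.041],[0,0,0.041],[0,0,0.041],[0,0,0.041]])

```text
time_s: 46.6
eef_pos: [0.4729, 0.0551, 0.1649]
orientation: [0.768, 0.64, -0.0, -0.0]
wrist_force: [0.9, -0.2, -2.4]
gripper_width: 0.0493
gripper_force: 30.0
```

>>> drive_tool(offset=[[-38,11,0],[-38,13,0],[-37,14,0],[-37,16,0],[-36,18,0]], rot=[[0,0,0.041],[0,0,0.041],[0,0,0.041],[0,0,0.041],[0,0,0.041]])

```text
time_s: 47.1
eef_pos: [0.4942, -0.1436, 0.1648]
orientation: [0.83, 0.558, -0.0, -0.0]
wrist_force: [0.6, 0.3, -2.3]
gripper_width: 0.0492
gripper_force: 30.0
```

>>> drive_tool(offset=[[-35,18,0],[-34,21,0],[-34,21,0],[-33,23,0],[-31,25,0]], rot=[[0,0,0.041],[0,0,0.041],[0,0,0.041],[0,0,0.041],[0,0,0.041]])

```text
time_s: 47.6
eef_pos: [0.5154, -0.3416, 0.1644]
orientation: [0.883, 0.47, -0.0, -0.001]
wrist_force: [-0.4, 0.1, -3.9]
gripper_width: 0.0494
gripper_force: 30.0
```

>>> drive_tool(offset=[[-31,25,0],[-30,27,0],[0,0,0],[0,0,0]], rot=[[0,0,0.041],[0,0,0.041],[0,0,0],[0,0,0]])

```text
time_s: 48.0
eef_pos: [0.523, -0.4204, 0.1641]
orientation: [0.901, 0.434, -0.0, -0.001]
wrist_force: [-0.3, -0.2, -3.0]
gripper_width: 0.0495
gripper_force: 30.0
```

```bash
python3 - <<'E'
from h import *
g=where();plan((.5255,-.4195,.06,.90),(.5255,-.4195,.039,.90),step=35)
E
```

```text
t 48.0 grasp [ 0.523  -0.4204  0.1581] yaw 0.8973 z [-0.002  0.002 -1.   ] F [-0.32 -0.17 -2.99] M [ 0.   -0.01 -0.01] w 0.0495 j [-0.71  0.33  1.71  0.    1.11 -0.04]
4
[[1.0, 1.0, 33.0], [0.0, 0.0, 32.0], [1.0, 1.0, 33.0], [0.2, -0.5, 21.1]] [[-0.001, -0.0, -0.001], [-0.001, -0.0, -0.001], [-0.0, -0.0, -0.001], [-0.0, -0.0, 0.0]]
```

>>> drive_tool(offset=[[1,1,33],[0,0,32],[1,1,30],[0,0,15],[0,0,0]], rot=[[0,0,0],[0,0,0],[0,0,0],[0,0,0],[0,0,0]])

```text
time_s: 48.5
eef_pos: [0.5246, -0.4167, 0.0521]
orientation: [0.9, 0.435, -0.001, -0.003]
wrist_force: [0.2, 0.7, -3.2]
gripper_width: 0.0492
gripper_force: 30.0
```

>>> drive_tool(offset=[[0,0,0],[0,0,4],[0,0,3],[0,0,0]], rot=[[0,0,0],[0,0,0],[0,0,0],[0,0,0]])

```text
time_s: 48.9
eef_pos: [0.5269, -0.42, 0.0493]
orientation: [0.901, 0.434, 0.0, 0.0]
wrist_force: [-0.6, 0.4, -2.7]
gripper_width: 0.0493
gripper_force: 30.0
```

>>> drive_tool(offset=[[0,0,2],[0,0,0]], rot=[[0,0,0],[0,0,0]])

```text
time_s: 49.1
eef_pos: [0.5266, -0.4198, 0.0466]
orientation: [0.901, 0.434, -0.0, -0.0]
wrist_force: [-0.3, -0.0, -2.7]
gripper_width: 0.0491
gripper_force: 30.0
```

>>> drive_tool(offset=[[0,0,2],[0,0,0]], rot=[[0,0,0],[0,0,0]])

```text
time_s: 49.3
eef_pos: [0.5265, -0.4196, 0.0442]
orientation: [0.901, 0.434, -0.0, -0.0]
wrist_force: [-0.5, 0.1, -3.2]
gripper_width: 0.0493
gripper_force: 30.0
```

>>> drive_tool(offset=[[0,0,2],[0,0,0]], rot=[[0,0,0],[0,0,0]])

```text
time_s: 49.5
eef_pos: [0.5264, -0.4196, 0.0421]
orientation: [0.901, 0.434, -0.0, -0.0]
wrist_force: [0.0, 0.3, -4.1]
gripper_width: 0.0492
gripper_force: 30.0
```

>>> drive_tool(offset=[[0,0,0],[0,0,0],[0,0,0],[0,0,0]], rot=[[0,0,0],[0,0,0],[0,0,0],[0,0,0]], grip=0.8)

```text
time_s: 49.9
eef_pos: [0.527, -0.42, 0.0431]
orientation: [0.901, 0.434, 0.0, 0.0]
wrist_force: [-0.0, 0.1, -0.3]
gripper_width: 0.0705
gripper_force: 0.0
```

>>> drive_tool(offset=[[0,0,-25],[0,0,-45],[0,0,-45],[0,0,0]], rot=[[0,0,0],[0,0,0],[0,0,0],[0,0,0]])

```text
time_s: 50.3
eef_pos: [0.5307, -0.4231, 0.1666]
orientation: [0.901, 0.434, 0.003, 0.007]
wrist_force: [0.4, -0.8, -0.0]
gripper_width: 0.0707
gripper_force: 0.0
```

```bash
python3 - <<'E'
from h import *
g=where();t=cap('top','t11.png');s=cap('scene','s11.png')
for k,b in {'1':(290,212,350,248),'2':(348,215,410,258)}.items(): print(k,ports(t,b))
print('S1',ports(s,(312,172,370,222)),'S2',ports(s,(275,145,326,188)))
plan((.4196,-.0349,.15,1.57),(.4196,-.0349,.10,1.57))
E
```

```text
t 50.3 grasp [ 0.5308 -0.4232  0.1606] yaw 0.8988 z [ 0.011 -0.01  -1.   ] F [ 0.44 -0.81 -0.  ] M [-0.02 -0.05  0.03] w 0.0707 j [-0.71  0.33  1.7   0.    1.09 -0.04]
1 [(56, array([304.2, 229.1]), array([0.4479, 0.1549, 0.032 ])), (55, array([332.8, 230.7]), array([0.4413, 0.0714, 0.032 ]))]
2 [(56, array([384.1, 237.3]), array([ 0.4191, -0.0779,  0.032 ])), (54, array([355.5, 238. ]), array([0.4188, 0.0057, 0.032 ]))]
S1 [(48, array([315.8, 174.4]), array([0.4209, 0.0089, 0.032 ])), (56, array([328.9, 190.1]), array([0.4422, 0.0739, 0.032 ])), (40, array([335.6, 205.6]), array([0.4727, 0.1216, 0.032 ])), (62, array([351.1, 206.8]), array([0.4489, 0.1575, 0.032 ]))] S2 [(47, array([294.1, 160.4]), array([ 0.4204, -0.0755,  0.032 ])), (22, array([291.6, 167.9]), array([ 0.447 , -0.0623,  0.032 ])), (53, array([315.8, 174.1]), array([0.4201, 0.0081, 0.032 ]))]
11
[[26.0, -36.0, 0.0], [29.0, -34.0, 1.0], [31.0, -32.0, -0.0], [33.0, -29.0, 0.0], [36.0, -27.0, 1.0]] [[0.0, 0.0, -0.075], [0.001, 0.0, -0.074], [0.0, 0.001, -0.075], [0.001, -0.0, -0.074], [0.0, 0.0, -0.075]]
[[37.0, -24.0, -0.0], [39.0, -22.0, 0.0], [41.0, -18.0, 1.0], [42.0, -15.0, 0.0], [-0.0, -0.0, 25.0]] [[0.001, 0.0, -0.074], [0.0, 0.0, -0.075], [0.001, 0.001, -0.075], [0.0, -0.0, -0.074], [0.0, -0.0, -0.0]]
[[-0.0, -0.0, 25.0]] [[0.0, -0.0, -0.0]]
```

>>> drive_tool(offset=[[26,-36,0],[29,-34,0],[31,-32,0],[33,-29,0],[36,-27,0]], rot=[[0,0,-0.075],[0,0,-0.074],[0,0,-0.075],[0,0,-0.074],[0,0,-0.075]], grip=0.85)

```text
time_s: 50.9
eef_pos: [0.4646, -0.2032, 0.1551]
orientation: [0.804, 0.595, -0.001, -0.002]
wrist_force: [0.8, 0.6, 0.2]
gripper_width: 0.075
gripper_force: 0.0
```

>>> drive_tool(offset=[[37,-24,0],[39,-22,0],[41,-18,0],[42,-15,0],[0,0,0]], rot=[[0,0,-0.074],[0,0,-0.075],[0,0,-0.075],[0,0,-0.074],[0,0,0]])

```text
time_s: 51.4
eef_pos: [0.4149, -0.0297, 0.155]
orientation: [0.705, 0.709, -0.001, -0.003]
wrist_force: [-0.0, -0.3, -0.5]
gripper_width: 0.0745
gripper_force: 0.0
```

>>> drive_tool(offset=[[0,0,25],[0,0,25],[0,0,0],[0,0,0]], rot=[[0,0,0],[0,0,0],[0,0,0],[0,0,0]])

```text
time_s: 51.8
eef_pos: [0.4174, -0.0341, 0.1064]
orientation: [0.708, 0.706, -0.001, -0.001]
wrist_force: [0.6, -0.1, 0.0]
gripper_width: 0.0746
gripper_force: 0.0
```

```bash
python3 - <<'E'
from h import *
where();plan((.4196,-.0349,.05,1.568),(.4196,-.0349,.027,1.568),step=30)
E
```

```text
t 51.8 grasp [ 0.4174 -0.0341  0.1004] yaw 1.5689 z [-0.003  0.    -1.   ] F [ 0.57 -0.07  0.05] M [-0.04 -0.06  0.05] w 0.0746 j [-0.14 -0.06  2.28 -0.    0.93 -0.14]
3
[[-0.0, 1.0, 25.0], [-1.0, 1.0, 25.0], [0.2, 0.3, 23.4]] [[-0.002, -0.0, 0.0], [-0.001, -0.0, 0.001], [-0.0, -0.0, -0.0]]
```

>>> drive_tool(offset=[[0,1,25],[-1,0,25],[0,0,16],[0,0,6],[0,0,0]], rot=[[0,0,0],[0,0,0],[0,0,0],[0,0,0],[0,0,0]])

```text
time_s: 52.3
eef_pos: [0.4196, -0.0351, 0.0356]
orientation: [0.708, 0.706, -0.0, -0.0]
wrist_force: [-0.2, -0.4, -0.1]
gripper_width: 0.0746
gripper_force: 0.0
```

>>> drive_tool(offset=[[0,0,2],[0,0,0],[0,0,0],[0,0,0],[0,0,0]], rot=[[0,0,0],[0,0,0],[0,0,0],[0,0,0],[0,0,0]], grip=0.0, newtons=30)

```text
time_s: 52.8
eef_pos: [0.4195, -0.0348, 0.0341]
orientation: [0.707, 0.707, -0.0, 0.0]
wrist_force: [-2.5, -0.5, 6.0]
gripper_width: 0.0492
gripper_force: 30.0
```

```bash
python3 - <<'E'
from h import *
g=where();plan((g[0],g[1],.16,1.568),(.4085,-.3265,.16,.90),step=42)
E
```

```text
t 52.8 grasp [ 0.4195 -0.0348  0.0281] yaw 1.57 z [-0. -0. -1.] F [-2.46 -0.51  6.  ] M [-0.11  0.45  0.  ] w 0.0492 j [-0.14  0.07  2.32 -0.    0.76 -0.14]
11
[[-0.0, -0.0, -33.0], [-0.0, -0.0, -33.0], [-0.0, -0.0, -33.0], [-0.0, -0.0, -33.0], [-42.0, -1.0, 0.0]] [[-0.0, 0.0, 0.001], [-0.0, 0.0, 0.0], [-0.0, 0.0, 0.001], [-0.0, 0.0, 0.0], [-0.0, 0.0, 0.095]]
[[-41.0, 2.0, 0.0], [-42.0, 7.0, 0.0], [-40.0, 10.0, 0.0], [-39.0, 14.0, 0.0], [-38.0, 18.0, 0.0]] [[-0.0, 0.0, 0.096], [-0.0, 0.0, 0.095], [-0.0, 0.0, 0.096], [-0.0, 0.0, 0.095], [0.0, 0.0, 0.096]]
[[-36.0, 21.0, 0.0]] [[0.0, 0.0, 0.095]]
```

>>> drive_tool(offset=[[0,0,-33],[0,0,-33],[0,0,-33],[0,0,-33],[-42,-1,0]], rot=[[0,0,0],[0,0,0],[0,0,0],[0,0,0],[0,0,0.095]])

```text
time_s: 53.3
eef_pos: [0.422, -0.0748, 0.1703]
orientation: [0.739, 0.674, 0.004, 0.003]
wrist_force: [1.9, -0.5, -2.9]
gripper_width: 0.0492
gripper_force: 30.0
```

>>> drive_tool(offset=[[-41,2,0],[-42,7,0],[-40,10,0],[-39,14,0],[-38,18,0]], rot=[[0,0,0.096],[0,0,0.095],[0,0,0.096],[0,0,0.095],[0,0,0.096]])

```text
time_s: 53.8
eef_pos: [0.4098, -0.2862, 0.1649]
orientation: [0.879, 0.476, 0.0, -0.0]
wrist_force: [0.1, 0.8, -3.2]
gripper_width: 0.0492
gripper_force: 30.0
```

>>> drive_tool(offset=[[-36,21,0],[0,0,0],[0,0,0]], rot=[[0,0,0.095],[0,0,0],[0,0,0]])

```text
time_s: 54.1
eef_pos: [0.408, -0.3269, 0.1647]
orientation: [0.9, 0.435, -0.0, -0.001]
wrist_force: [-1.5, 1.1, -3.7]
gripper_width: 0.0491
gripper_force: 30.0
```

```bash
python3 - <<'E'
from h import *
g=where();plan((.4085,-.3265,.06,.90),(.4085,-.3265,.036,.90),step=35)
cap('top','t12.png');a=cv2.imread('pics/t12.png')[100:320,290:570];cv2.imwrite('pics/t12c.png',cv2.resize(a,None,fx=2.5,fy=2.5,interpolation=cv2.INTER_CUBIC))
E
```

```text
t 54.1 grasp [ 0.408  -0.3269  0.1587] yaw 0.9003 z [-0.001  0.001 -1.   ] F [-1.47  1.13 -3.68] M [ 0.02 -0.03 -0.  ] w 0.0491 j [-0.72  0.06  2.03  0.    1.05 -0.05]
4
[[0.0, 0.0, 33.0], [0.0, 0.0, 33.0], [1.0, 0.0, 33.0], [-0.4, 0.2, 23.7]] [[-0.001, -0.0, 0.0], [-0.0, -0.0, 0.0], [-0.001, -0.001, 0.0], [0.0, 0.0, 0.0]]
```

View pics/t12c.png

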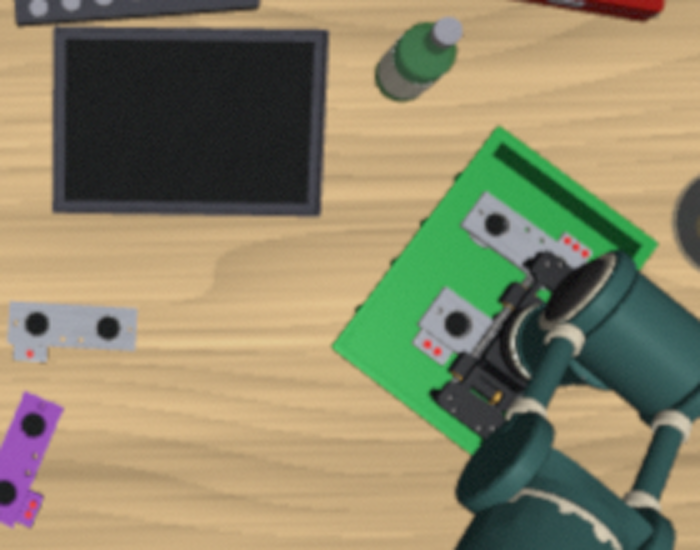

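>>> drive_tool(offset=[[0,0,33],[0,0,33],[1,0,30],[0,0,14],[0,0,0]], rot=[[0,0,0],[0,0,0],[0,0,0],[0,0,0],[0,0,0]])

```text
time_s: 54.65
eef_pos: [0.4077, -0.3231, 0.0532]
orientation: [0.9, 0.437, -0.001, -0.003]
wrist_force: [-0.3, 1.8, -2.9]
gripper_width: 0.0496
gripper_force: 30.0
```

>>> drive_tool(offset=[[0,0,0],[0,0,4],[0,0,3],[0,0,0]], rot=[[0,0,0],[0,0,0],[0,0,0],[0,0,0]])

```text
time_s: 55.05
eef_pos: [0.4096, -0.3261, 0.0491]
orientation: [0.9, 0.436, 0.0, 0.0]
wrist_force: [0.2, 0.9, -3.0]
gripper_width: 0.0491
gripper_force: 30.0
```

>>> drive_tool(offset=[[0,0,3],[0,0,0]], rot=[[0,0,0],[0,0,0]])

```text
time_s: 55.25
eef_pos: [0.4091, -0.3258, 0.0454]
orientation: [0.9, 0.436, -0.0, -0.0]
wrist_force: [0.5, 0.2, -3.4]
gripper_width: 0.0492
gripper_force: 30.0
```

>>> drive_tool(offset=[[0,0,2],[0,0,0]], rot=[[0,0,0],[0,0,0]])

```text
time_s: 55.45
eef_pos: [0.4091, -0.3257, 0.0432]
orientation: [0.9, 0.436, -0.0, -0.0]
wrist_force: [-0.4, 0.5, -3.4]
gripper_width: 0.0493
gripper_force: 30.0
```

>>> drive_tool(offset=[[0,0,2],[0,0,0]], rot=[[0,0,0],[0,0,0]])

```text
time_s: 55.65
eef_pos: [0.4091, -0.3257, 0.0413]
orientation: [0.9, 0.436, -0.0, -0.0]
wrist_force: [0.9, -0.3, -3.7]
gripper_width: 0.0493
gripper_force: 30.0
```

>>> drive_tool(offset=[[0,0,0],[0,0,0],[0,0,0],[0,0,0]], rot=[[0,0,0],[0,0,0],[0,0,0],[0,0,0]], grip=0.8)

```text
time_s: 56.05
eef_pos: [0.4096, -0.3261, 0.0419]
orientation: [0.9, 0.436, 0.0, 0.0]
wrist_force: [-0.9, 0.3, -0.1]
gripper_width: 0.0704
gripper_force: 0.0
```

>>> drive_tool(offset=[[0,0,-25],[0,0,-45],[0,0,-45],[0,0,0]], rot=[[0,0,0],[0,0,0],[0,0,0],[0,0,0]])

```text
time_s: 56.45
eef_pos: [0.4132, -0.3292, 0.164]
orientation: [0.9, 0.436, 0.003, 0.006]
wrist_force: [1.3, -0.1, 0.1]
gripper_width: 0.0703
gripper_force: 0.0
```

```bash
python3 - <<'E'
from h import *
g=where();t=cap('top','t13.png');s=cap('scene','s13.png')
print(ports(t,(285,212,350,248)),'S1',ports(s,(312,172,370,222)))
plan((.4451,.1144,.14,1.492),(.4451,.1144,.10,1.492))
# tray: black lining blob corners in both cameras
for c,b in((t,(305,105,428,190)),(s,(165,170,320,290))):
    u0,v0,u1,v1=b;p=c['pixels'][v0:v1,u0:u1].astype(int)
    m=(p.max(2)<48).astype(np.uint8);m=cv2.morphologyEx(m,cv2.MORPH_OPEN,np.ones((5,5)))
    cs=max(cv2.findContours(m,0,2)[0],key=cv2.contourArea);q=cv2.approxPolyDP(cv2.convexHull(cs),6,True)[:,0]+[u0,v0]
    print(q.tolist(),cv2.contourArea(cs))
E
```

```text
t 56.45 grasp [ 0.4132 -0.3292  0.158 ] yaw 0.9018 z [ 0.01  -0.009 -1.   ] F [ 1.28 -0.12  0.13] M [-0.06 -0.09 -0.04] w 0.0703 j [-0.72  0.07  2.03  0.    1.04 -0.05]
[(56, array([304.2, 229.1]), array([0.4479, 0.1549, 0.032 ])), (55, array([332.8, 230.7]), array([0.4414, 0.0714, 0.032 ]))] S1 [(56, array([328.9, 190.1]), array([0.4422, 0.074 , 0.032 ])), (42, array([335. , 205.2]), array([0.4725, 0.1193, 0.032 ])), (62, array([351.1, 206.8]), array([0.4489, 0.1574, 0.032 ]))]
11
[[37.0, -25.0, 1.0], [38.0, -22.0, 1.0], [39.0, -20.0, 1.0], [41.0, -18.0, 2.0], [41.0, -15.0, 1.0]] [[0.0, 0.0, -0.059], [0.001, 0.0, -0.059], [0.0, 0.0, -0.059], [0.0, 0.001, -0.059], [0.001, -0.0, -0.059]]
[[43.0, -13.0, 1.0], [43.0, -10.0, 1.0], [43.0, -8.0, 1.0], [44.0, -5.0, 2.0], [44.0, -3.0, 1.0]] [[0.0, -0.0, -0.059], [0.001, -0.0, -0.059], [-0.0, 0.0, -0.059], [0.0, 0.0, -0.059], [0.001, 0.0, -0.059]]
[[0.4, -0.0, 39.7]] [[-0.0, 0.0, -0.0]]
[[414, 117], [412, 180], [316, 179], [317, 116]] 6084.5
[[183, 209], [236, 182], [305, 239], [255, 275]] 5786.5
```

```bash
python3 - <<'E'
from h import *
from scipy.optimize import least_squares
t=ctrl.capture('top');s=ctrl.capture('scene')
obs=[(t,[(316,116),(415,116.5),(412.8,180.8),(315.3,179.8)]),(s,[(255,276),(182.5,209),(236,181.5),(306,239)])]  # far-left,far-right,near-right,near-left
loc=[(.105,.155,0),(.105,-.155,0),(-.105,-.155,0),(-.105,.155,0)]
def f(a):
    Rm=R.from_euler('z',a[2])*R.from_euler('y',-.262)
    return np.concatenate([w2px(c,Rm.apply(l)+[a[0],a[1],.046])-np.array(o) for c,ob in obs for l,o in zip(loc,ob)])
r=least_squares(f,[.675,-.03,-.04]);print(r.x,r.fun.round(1))
E
```

```text
[ 0.67871714 -0.02806417 -0.05159596] [-3.  -4.6  4.7 -2.2  2.6  5.3 -3.8  3.2  0.7  4.8 -7.5 -0.1 -0.9 -4.7
  7.  -1.6]
```

>>> drive_tool(offset=[[37,-25,1],[38,-22,1],[39,-20,1],[41,-18,2],[41,-15,1]], rot=[[0,0,-0.059],[0,0,-0.059],[0,0,-0.059],[0,0,-0.059],[0,0,-0.059]], grip=0.85)

```text
time_s: 57.15
eef_pos: [0.4249, -0.1036, 0.1481]
orientation: [0.826, 0.564, -0.001, -0.002]
wrist_force: [0.6, -0.4, 0.3]
gripper_width: 0.0748
gripper_force: 0.0
```

>>> drive_tool(offset=[[43,-13,1],[43,-10,1],[43,-8,1],[44,-5,2],[44,-3,1]], rot=[[0,0,-0.059],[0,0,-0.059],[0,0,-0.059],[0,0,-0.059],[0,0,-0.059]])

```text
time_s: 57.65
eef_pos: [0.4423, 0.1163, 0.1422]
orientation: [0.734, 0.68, -0.002, -0.001]
wrist_force: [-0.1, 0.1, -0.4]
gripper_width: 0.0748
gripper_force: 0.0
```

>>> drive_tool(offset=[[0,0,20],[0,0,16],[0,0,0],[0,0,0]], rot=[[0,0,0],[0,0,0],[0,0,0],[0,0,0]])

```text
time_s: 58.05
eef_pos: [0.4427, 0.1145, 0.1069]
orientation: [0.734, 0.679, -0.002, -0.001]
wrist_force: [0.5, 0.8, -0.1]
gripper_width: 0.0749
gripper_force: 0.0
```

```bash
python3 - <<'E'
from h import *
where();plan((.4451,.1144,.05,1.492),(.4451,.1144,.028,1.492),step=30)
E
```

```text
t 58.05 grasp [0.4426 0.1145 0.1009] yaw 1.4918 z [-0.004 -0.001 -1.   ] F [ 0.47  0.83 -0.13] M [-0.09 -0.11  0.02] w 0.0749 j [0.2  0.01 2.2  0.   0.93 0.28]
3
[[0.0, 1.0, 25.0], [0.0, 2.0, 26.0], [0.1, -0.4, 21.9]] [[-0.002, 0.001, -0.0], [-0.002, 0.0, -0.0], [0.0, 0.0, -0.0]]
```

>>> drive_tool(offset=[[0,1,25],[0,1,25],[0,0,16],[0,0,6],[0,0,0]], rot=[[0,0,0],[0,0,0],[0,0,0],[0,0,0],[0,0,0]])

```text
time_s: 58.55
eef_pos: [0.4458, 0.1142, 0.0362]
orientation: [0.735, 0.678, -0.001, -0.0]
wrist_force: [-0.2, 0.2, -0.2]
gripper_width: 0.0745
gripper_force: 0.0
```

>>> drive_tool(offset=[[0,0,2],[0,0,0],[0,0,0],[0,0,0],[0,0,0]], rot=[[0,0,0],[0,0,0],[0,0,0],[0,0,0],[0,0,0]], grip=0.0, newtons=30)

```text
time_s: 59.05
eef_pos: [0.4462, 0.1148, 0.0352]
orientation: [0.734, 0.679, 0.0, -0.0]
wrist_force: [-2.6, 0.4, 6.2]
gripper_width: 0.0494
gripper_force: 30.0
```

```bash
python3 - <<'E'
from h import *
g=where();n=np.array([-np.sin(.262),0,np.cos(.262)]);c=np.array([.679,-.028,.046])
a=c+n*(.028+.05);print(a)
plan((g[0],g[1],.16,1.492),(a[0],a[1],.16,1.52,.262),(*a,1.52,.262),step=42)
E
```

```text
t 59.05 grasp [0.4462 0.1148 0.0292] yaw 1.4918 z [ 0.  0. -1.] F [-2.57  0.39  6.18] M [-0.07  0.44 -0.03] w 0.0494 j [0.2  0.13 2.24 0.   0.77 0.28]
[ 0.658797   -0.028       0.12133816]
12
[[0.0, 0.0, -33.0], [0.0, 0.0, -32.0], [0.0, 0.0, -33.0], [0.0, 0.0, -33.0], [-18.0, 32.0, 0.0]] [[0.0, -0.0, -0.0], [0.0, -0.0, -0.0], [0.0, -0.0, -0.0], [0.0, -0.0, -0.0], [-0.037, 0.002, -0.004]]
[[-18.0, 31.0, 1.0], [-18.0, 32.0, 3.0], [-19.0, 31.0, 3.0], [-18.0, 31.0, 5.0], [-19.0, 31.0, 5.0]] [[-0.038, 0.003, -0.004], [-0.037, 0.002, -0.004], [-0.037, 0.003, -0.004], [-0.038, 0.002, -0.004], [-0.037, 0.002, -0.004]]
[[-18.0, 30.0, 7.0], [-0.9, -9.8, 37.4]] [[-0.037, 0.003, -0.004], [-0.0, -0.0, -0.0]]
```

>>> drive_tool(offset=[[0,0,-33],[0,0,-32],[0,0,-33],[0,0,-33],[-18,32,0]], rot=[[0,0,0],[0,0,0],[0,0,0],[0,0,0],[-0.037,0.002,-0.004]])

```text
time_s: 59.55
eef_pos: [0.4783, 0.0959, 0.17]
orientation: [0.732, 0.681, 0.017, 0.015]
wrist_force: [1.6, -1.0, -3.4]
gripper_width: 0.0494
gripper_force: 30.0
```

>>> drive_tool(offset=[[-18,31,1],[-18,32,3],[-19,31,3],[-18,31,5],[-19,31,5]], rot=[[-0.038,0.003,-0.004],[-0.037,0.002,-0.004],[-0.037,0.003,-0.004],[-0.038,0.002,-0.004],[-0.037,0.002,-0.004]])

```text
time_s: 60.05
eef_pos: [0.6276, -0.0089, 0.1644]
orientation: [0.722, 0.683, 0.081, 0.077]
wrist_force: [0.6, 1.4, -2.4]
gripper_width: 0.0496
gripper_force: 30.0
```

>>> drive_tool(offset=[[-18,30,7],[0,0,0],[0,0,0],[0,0,0]], rot=[[-0.037,0.003,-0.004],[0,0,0],[0,0,0],[0,0,0]])

```text
time_s: 60.45
eef_pos: [0.6557, -0.0272, 0.164]
orientation: [0.719, 0.683, 0.094, 0.089]
wrist_force: [-0.2, -0.5, -3.0]
gripper_width: 0.0496
gripper_force: 30.0
```

```bash
python3 - <<'E'
from h import *
g=where();n=np.array([-np.sin(.262),0,np.cos(.262)]);c=np.array([.679,-.028,.046])
plan((*(c+n*.06),1.52,.262),(*(c+n*.04),1.52,.262),step=25)
E
```

```text
t 60.45 grasp [ 0.6572 -0.0272  0.1582] yaw 1.5219 z [ 0.256  0.    -0.967] F [-0.23 -0.47 -3.02] M [-0.01  0.18  0.02] w 0.0496 j [-0.09  0.17  1.93  0.03  0.78 -0.06]
4
[[-0.0, -3.0, 18.0], [-1.0, -2.0, 18.0], [-0.0, -3.0, 18.0], [-0.2, 0.1, 20.0]] [[-0.001, -0.0, 0.0], [-0.001, -0.0, 0.0], [-0.001, -0.0, 0.0], [-0.0, -0.0, 0.0]]
```

>>> drive_tool(offset=[[0,-3,18],[0,-2,18],[0,-3,18],[0,0,10],[0,0,4]], rot=[[-0.001,0,0],[-0.001,0,0],[-0.001,0,0],[0,0,0],[0,0,0]])

```text
time_s: 60.95
eef_pos: [0.6657, -0.0265, 0.0959]
orientation: [0.718, 0.683, 0.095, 0.09]
wrist_force: [0.2, -0.1, -3.5]
gripper_width: 0.0491
gripper_force: 30.0
```

>>> drive_tool(offset=[[0,0,0],[0,0,2],[0,0,0]], rot=[[0,0,0],[0,0,0],[0,0,0]])

```text
time_s: 61.25
eef_pos: [0.6682, -0.0273, 0.0964]
orientation: [0.718, 0.683, 0.096, 0.091]
wrist_force: [0.1, 0.2, -2.7]
gripper_width: 0.0496
gripper_force: 30.0
```

```bash
python3 - <<'E'
from h import *
g=where();n=np.array([-np.sin(.262),0,np.cos(.262)]);c=np.array([.679,-.028,.046])
print('height over floor',(g-c)@n-.0292)
E
```

```text
t 61.25 grasp [ 0.6697 -0.0273  0.0906] yaw 1.5218 z [ 0.263 -0.    -0.965] F [ 0.09  0.17 -2.65] M [-0.03  0.15 -0.02] w 0.0496 j [-0.09  0.27  1.95  0.04  0.65 -0.07]
height over floor 0.016311130662730006
```

>>> drive_tool(offset=[[0,0,5],[0,0,4],[0,0,3],[0,0,0]], rot=[[0,0,0],[0,0,0],[0,0,0],[0,0,0]])

```text
time_s: 61.65
eef_pos: [0.6702, -0.0273, 0.083]
orientation: [0.719, 0.683, 0.095, 0.09]
wrist_force: [-0.1, -0.0, -3.1]
gripper_width: 0.0494
gripper_force: 30.0
```

>>> drive_tool(offset=[[0,0,1],[0,0,0]], rot=[[0,0,0],[0,0,0]])

```text
time_s: 61.85
eef_pos: [0.6709, -0.0272, 0.0828]
orientation: [0.719, 0.683, 0.096, 0.091]
wrist_force: [0.5, 0.5, -3.4]
gripper_width: 0.0494
gripper_force: 30.0
```

>>> drive_tool(offset=[[0,0,1],[0,0,0]], rot=[[0,0,0],[0,0,0]])

```text
time_s: 62.05
eef_pos: [0.6712, -0.0273, 0.0819]
orientation: [0.719, 0.683, 0.096, 0.091]
wrist_force: [-0.2, -0.5, -2.9]
gripper_width: 0.0492
gripper_force: 30.0
```

>>> drive_tool(offset=[[0,0,1],[0,0,0]], rot=[[0,0,0],[0,0,0]])

```text
time_s: 62.25
eef_pos: [0.6714, -0.0272, 0.0809]
orientation: [0.719, 0.683, 0.095, 0.091]
wrist_force: [0.2, 0.8, -3.5]
gripper_width: 0.0497
gripper_force: 30.0
```

```bash
python3 - <<'E'
from h import *
g=where();n=np.array([-np.sin(.262),0,np.cos(.262)]);c=np.array([.679,-.028,.046])
print('height over floor',(g-c)@n-.0292)
E
```

```text
t 62.25 grasp [ 0.673  -0.0272  0.0751] yaw 1.5217 z [ 0.261 -0.    -0.965] F [ 0.24  0.8  -3.51] M [-0.04  0.18  0.01] w 0.0497 j [-0.09  0.3   1.95  0.04  0.63 -0.07]
height over floor 0.00044943210783688833
```

>>> drive_tool(offset=[[0,0,1],[0,0,0]], rot=[[0,0,0],[0,0,0]])

```text
time_s: 62.45
eef_pos: [0.6718, -0.0272, 0.0803]
orientation: [0.719, 0.683, 0.096, 0.091]
wrist_force: [-1.9, 0.2, -0.6]
gripper_width: 0.0496
gripper_force: 30.0
```

>>> drive_tool(offset=[[0,0,1],[0,0,0]], rot=[[0,0,0],[0,0,0]])

```text
time_s: 62.65
eef_pos: [0.6719, -0.0272, 0.0802]
orientation: [0.718, 0.683, 0.095, 0.091]
wrist_force: [-6.0, 0.9, 6.2]
gripper_width: 0.0494
gripper_force: 30.0
```

>>> drive_tool(offset=[[0,0,1],[0,0,0]], rot=[[0,0,0],[0,0,0]])

```text
time_s: 62.85
eef_pos: [0.6719, -0.0272, 0.0802]
orientation: [0.719, 0.683, 0.095, 0.091]
wrist_force: [-10.9, 1.7, 13.5]
gripper_width: 0.0494
gripper_force: 30.0
```

>>> drive_tool(offset=[[0,0,-2],[0,0,0]], rot=[[0,0,0],[0,0,0]], newtons=8)

```text
time_s: 63.05
eef_pos: [0.672, -0.0273, 0.0804]
orientation: [0.718, 0.683, 0.096, 0.091]
wrist_force: [0.3, -0.7, -1.8]
gripper_width: 0.0497
gripper_force: 8.0
```

>>> drive_tool(offset=[[0,0,0],[0,0,0],[0,0,0],[0,0,0],[0,0,0]], rot=[[0,0,0],[0,0,0],[0,0,0],[0,0,0],[0,0,0]], grip=0.75)

```text
time_s: 63.55
eef_pos: [0.6719, -0.0273, 0.0801]
orientation: [0.719, 0.683, 0.096, 0.091]
wrist_force: [-0.4, -0.0, 0.3]
gripper_width: 0.0664
gripper_force: 0.0
```

>>> drive_tool(offset=[[0,0,-15],[0,0,-30],[0,0,-40],[0,0,-40],[0,0,0]], rot=[[0,0,0],[0,0,0],[0,0,0],[0,0,0],[0,0,0]])

```text
time_s: 64.05
eef_pos: [0.6423, -0.0276, 0.2097]
orientation: [0.718, 0.682, 0.1, 0.096]
wrist_force: [0.3, -0.2, 0.9]
gripper_width: 0.0664
gripper_force: 0.0
```

>>> drive_tool(offset=[[-30,-30,0],[-30,-40,0],[0,-45,0],[0,-45,0],[0,-30,0]], rot=[[0.05,0,0],[0.05,0,0],[0.05,0,0],[0.05,0,0],[0.05,0,0]])

```text
time_s: 64.55
eef_pos: [0.4456, -0.0775, 0.1682]
orientation: [0.725, 0.689, 0.008, -0.001]
wrist_force: [0.2, 0.4, -0.2]
gripper_width: 0.0657
gripper_force: 0.0
```

>>> drive_tool(offset=[[0,0,0],[0,0,0],[0,0,0],[0,0,0]], rot=[[0,0,0],[0,0,0],[0,0,0],[0,0,0]])

```text
time_s: 64.95
eef_pos: [0.4505, -0.0777, 0.1696]
orientation: [0.724, 0.69, 0.01, 0.001]
wrist_force: [0.1, 0.9, 0.1]
gripper_width: 0.066
gripper_force: 0.0
```

```bash
python3 - <<'E'
from h import *
where();cap('scene','s14.png');t=cap('top','t14.png')
a=cv2.imread('pics/s14.png')[80:310,140:440];b=cv2.imread('pics/t14.png')[100:300,215:570]
a=cv2.resize(a,(410,314),interpolation=cv2.INTER_CUBIC);b=cv2.resize(b,(500,282),interpolation=cv2.INTER_CUBIC)
o=np.zeros((598,500,3),np.uint8);o[:314,:410]=a;o[316:,:]=b;cv2.imwrite('pics/fin.png',o)
E
```

```text
t 64.95 grasp [ 0.4506 -0.0776  0.1636] yaw 1.522 z [ 0.016  0.012 -1.   ] F [0.12 0.91 0.06] M [-0.01 -0.07 -0.  ] w 0.066 j [-0.24 -0.08  2.16  0.02  1.05 -0.2 ]
```

View pics/fin.png

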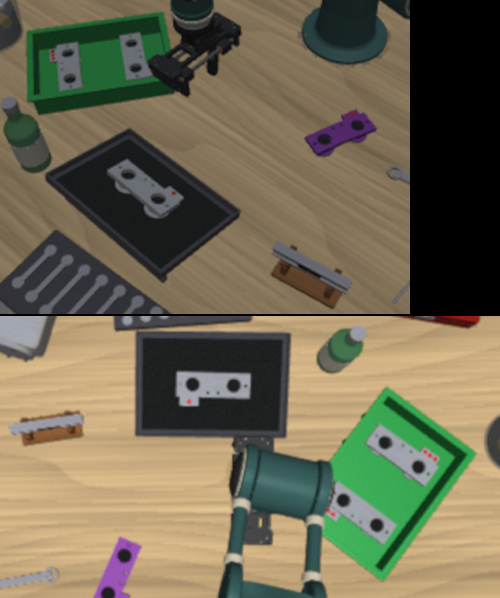

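>>> drive_tool(offset=[[0,0,0],[0,0,0],[0,0,0],[0,0,0],[0,0,0]], rot=[[0,0,0],[0,0,0],[0,0,0],[0,0,0],[0,0,0]])

```text
time_s: 65.55
eef_pos: [0.4492, -0.0776, 0.1691]
orientation: [0.724, 0.689, 0.01, 0.001]
wrist_force: [0.7, 0.3, -0.8]
gripper_width: 0.0661
gripper_force: 0.0
```

```bash
python3 - <<'E'
from h import *
t=cap('top');o=cv2.imread('pics/t14.png')[:,:,::-1];i=cv2.imread('pics/top0.png')[:,:,::-1]
print('moving?',np.abs(t['pixels'][110:186,312:420].astype(int)-o[110:186,312:420]).max())
print('rest diff',np.abs(t['pixels'][160:196,215:285].astype(int)-i[160:196,215:285]).mean(),np.abs(t['pixels'][160:196,215:285].astype(int)-i[160:196,215:285]).max())
s=cap('scene');j=cv2.imread('pics/scene0.png')[:,:,::-1]
d=np.abs(s['pixels'][252:305,330:402].astype(int)-j[252:305,330:402]).max(2);print(d.mean(),d.max(),(d>40).sum())
E
```

```text
moving? 10
rest diff 5.949206349206349 40
2.643867924528302 46 2
```

Everything is still, and the straightedge lies where it started. Handing in.

```bash
python3 -c "
from cell import ctrl
print(ctrl.close_job())"
```

```text
the job is handed in; nothing more can be done
None
```

The job is handed in, with no verdict returned: the one-dot manifold was flat and stands face up in the tray, the two- and three-dot ones rocked and are in the crate, and the straightedge is back in both notches of its rest.

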